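# Fit the retaining ring on the dough-sheeter drive

## Task

Squeeze the blue-handled pliers on the red stand to spread the brass retaining ring that hangs on their tips, and slide the spread ring gently down over the upright shaft of the white sheeter drive until you feel it land on the sprung copper washer. Then let the handles spring back, easing the pliers back as the ring draws in, so that it closes fully home in the shaft's groove, lift the pliers off and lay them back on the stand where they were. Never press the ring hard on the drive or the washer flat, and leave everything else alone.

Things in the scene. Friction and masses are not known exactly. Their poses are not given: they have to be found in the camera images.
- pliers: Retaining-ring pliers lying level, 140 mm long, 150 g, balanced at x about -28 mm. Origin: on the pivot axis, level with the jaws' flat underside; x from handles to jaws, z up. Squeezing the handles spreads the jaws. A pin 5 mm thick points 5.6 mm down from each jaw end: at rest at x 45, y +/-15 mm, squeezed at x 40, y +/-25.5 mm.
- pliers_grip (a point): Where to grip across y, from above: between the blue handles, at x -45, z 8 mm of the pliers. Handles: x -28 to -92, z 0 to 16 mm. Over their outer faces here: 51 mm wide at rest (splayed: 58 at x -56, 74 at the ends), 30 mm and parallel at the built-in stop. Full squeeze takes 25 N; let out, they slip back some 3 mm in the fingers; opened to just under 51 mm, the fingers still hold them by their return spring (14 N).
- pliers_left (a joint): Turn of the left handle about the pivot, rad: 0 at rest (handles apart, jaw pins together), 0.248 at the stop (fully squeezed). The right handle mirrors it.
- ring: Brass spring ring, 6 mm thick, two arms hinged at the back, 40 g; bore 25.6 mm closed, outside 38 mm. Origin: centre of the closed bore, on the underside; z up; hinge at x 16 mm, lugs towards -x with eyes 8 by 13 mm, long in x (centres x -16, y +/-15 mm closed). It starts on the stand, the pliers' pins in its eyes, axes parallel, origin 61.1 mm ahead (+x) of the pivot, underside 6 mm below the jaws' underside.
- ring_pass (a point): Point at x -3, z 0 of the ring: over the shaft's axis, the spread ring passes with about 1 mm to spare all round. Fully spread, the ring sits nearer, its origin 49 mm ahead of the pivot; its spring holds it on the pins. As it closes on the shaft the pliers must back off by 15 mm (give or take 3) along their -x, till the pivot is 61 mm from the shaft's axis; the ring's origin is then on that axis.
- ring_left (a joint): Opening of the left arm about the ring's hinge, rad: 0 closed, about 0.28 fully spread by the pliers. The right arm mirrors it. On the plain shaft it stays above 0.1; in the groove it closes to about 0.
- stand: Fixed rest for the pliers: black base 206 by 90 mm; on it a red block 64 by 60 mm, top 40 mm above the table, under the ring; a red post 20 mm wide (y), 46 mm long, top at 46 mm, under the pivot; and a red crossbar 14 mm long, 90 mm wide, top at 46 mm, under the handle ends (x -76 to -90 mm of the pliers). Origin: on the table, under the ring's starting centre; x as that of the pliers.
- stand_post (a point): Top of the stand's post, 46 mm above the table: place of the pliers' origin at the start, and again at the end (61.1 mm from the stand's origin along its -x).
- drive: Fixed white gearbox, 120 by 120 by 50 mm, with an upright steel shaft 30 mm thick carrying a dark sprocket (68 mm over its teeth) and above it a copper washer 52 mm across. Origin: on the table, on the shaft's axis; z up. The shaft, with all on it, stands up to 11 mm higher or lower from drive to drive: these poses do not tell its height, it must be felt (or seen).
- drive_axis (a point): Point on the shaft's axis, 58 mm above the table. Shaft above the washer's resting top: groove 25 mm thick up to 6.8 mm, plain land 30 mm thick to 25 mm, then a cone narrowing to 21 mm at the shaft's top at 36 mm.
- washer_mean (a point): AVERAGE place of the copper washer's resting top, 85 mm above the table; the real one is 74 to 96 mm. The washer is sprung: it gives from about 2 N and yields 5 mm, by when it pushes back with 5.4 N; then it is flat and solid, which spoils it. With its underside on the washer, pressed lightly (about 3 N), the ring is level with the groove.
- washer (a joint): How far the sprung copper washer is pressed down, m: 0 untouched, 0.005 flat. Over 0.0045 it is spoilt.
- screwdriver: Bystander: yellow screwdriver lying between stand and drive; origin on the table under it. Leave it alone.
- bush: Bystander: copper-coloured bush, 32 mm across, 12 mm tall; origin under its centre.
- tub: Bystander: white lidded plastic tub, 100 mm across, 80 mm tall; origin under its centre.
- mill: Bystander: dark wooden pepper mill, 56 mm across, 155 mm tall; origin under its centre.
- oil: Bystander: red spray can, 60 mm across, 170 mm tall; origin under its centre.
There are look-alikes about, which are no part of the job. Of the things that look like the pliers, the smaller one is meant.

How it is judged (in metres and radians):
On the way, in this order (a step that is already met when the one before it is completed fails the run):
1. the ring is spread by the pliers and lifted off the stand (value of joint ring_left above 0.22 rad and contact force between ring and stand below 0.01 N and height (world z) of ring above 0.055 m), for 0.2 s.
2. the spread ring is round the shaft, down on or near the washer (value of joint ring_left above 0.2 rad and horizontal distance between ring and drive_axis below 0.009 m and z of ring in the frame of drive below 0.1 m), for 0.05 s.
3. the ring has closed in the groove (value of joint ring_left below 0.06 rad and horizontal distance between ring and drive_axis below 0.004 m and z of ring in the frame of drive between 0.066 and 0.1 m and angle between ring's own z axis and vertical below 0.15 rad), for 0.2 s.
At the end, for the whole second after the job is handed in: The ring is closed (under 0.06 rad) in the groove, within 4 mm of the shaft's axis, level within 0.15 rad, 66 to 100 mm up; the pliers are off it, at rest on the stand as at first (pivot within 20 mm, level within 0.2 rad, along the stand within 0.35 rad) (all of step 3 and contact force between pliers and ring below 0.01 N and z of pliers in the frame of stand between 0.04 and 0.056 m and x of pliers in the frame of stand between -0.083 and -0.039 m and y of pliers in the frame of stand between -0.02 and 0.02 m and angle between pliers's own z axis and vertical below 0.2 rad and angle between the x axis of pliers and the x axis of stand, either way round below 0.35 rad and linear speed of each of pliers, ring below 0.02 m/s); the robot touches nothing.
It fails at once if the sprung washer is pressed flat (value of joint washer above 0.0045 m).
It fails at once if the ring is pressed on the drive with more than 15 N (contact force between ring and drive above 15 N).
It fails at once if the pliers are pressed on the drive with more than 15 N (contact force between pliers and drive above 15 N).
It fails at once if the robot presses on the drive (contact force between the arm and drive above 10 N).
It fails at once if a bystander is moved by more than 3 cm (distance of any of screwdriver, bush, tub, mill, oil from where it was at the start of the episode above 0.03 m).
It also fails if it takes over 72 s, if anything falls off the work surface, if the arm or the gripper's body presses on something with over 40 N, if the wrist force passes 120 N, or if a joint passes its speed limit or range.

## Robot

A 7-joint arm with a two-finger parallel gripper is mounted at the origin on the work surface. World frame = base frame: x ahead of the robot, y to its left, z up, the work surface at z = 0. Lengths are in m, angles in degrees, forces in N, time in s.
With the tool pointing down it reaches from about 0.4 to 0.85 m from the base axis. Payload 10.4 kg.
Tool frame: the origin (TCP) lies at the very end of the fingers, on their centre line; the grasp point (between the pads) lies 19 mm behind it; z points along the fingers, y is the direction in which the jaws open and shut (so a half turn about z gives the same grasp; the last joint's range is limited). The gripper opens to 87 mm and grips with 3 to 60 N. Pads are 19 mm wide; open, the fingers measure 117 mm over their backs; the gripper's body (75 mm by 190 mm) begins 51 mm behind the grasp point.
Start: joints at [62.303, 19.034, -3.707, 83.658, 1.238, 77.344, -5.071], TCP at [0.278, -0.56, 0.223] pointing down, gripper open.
Joint ranges: [-148.97, 148.97], [-28.65, 121.19], [-84.17, 76.75], [9.2, 138.47], [-72.65, 252.65], [3.7, 117.97], [-149.18, 149.18]. Speed limits (degrees/s): [127.2, 127.2, 159.86, 159.86, 180, 180, 180].

## Interface

Orientations are given as [roll, pitch, yaw] about the fixed x, y, z axes, in that order (R = Rz(yaw) Ry(pitch) Rx(roll)).
In Python, from rig import ctrl, optics gives the robot as it stands.
- The arm moves only by the tool step_arm, never from a script. Its argument "commands" is a list of rows, each an object of numbers: "x", "y", "z": the shift along the world's x, y, z scaled (see below); "rx", "ry", "rz": the turn, a rotation vector about the world's x, y, z scaled (see below); "fingers": the closure, from -1 (fully open) to 1 (shut), so that 0 is half open. A call has 1 to 20 rows; each row is the pose to reach, as a shift and turn from the pose commanded when the call began, turning the shorter way round; what a row does not reach only later rows make up. The controller multiplies each number of a shift by 400 mm and each number of a turn by 360 degrees. A row lasts 1/8 s, in which the tool goes at most 62.5 mm and 10.7 degrees, less where a joint would pass 70% of its speed; a pose out of reach is approached as far as the arm can. A call with a number of a shift or a turn outside -1 to 1 is refused whole. A call with a gripper value outside its range is refused whole. The fingers move at their own pace and stop on an object; "force" is the grip in N (left out, the last holds). Time passes only in rows, so rows that repeat a pose let the fingers close. It gives the time, the measured TCP pose, the force and the opening at its end, in the units of the state.
- ctrl.read_state(): the state, without advancing time (a new reading comes with each control period).
- optics.read_camera(name): name is "side" or "top" or "wrist"; returns the picture (480x640x3 uint8, red, green, blue); there is no depth.
- optics.camera_model(name): a dict with "fx", "fy", "cx", "cy" (pixels), "dist" ([k1, k2, p1, p2, k3] as OpenCV has them; the pictures are not rectified), "world_from_camera" (4x4, takes a point from camera to world coordinates). Camera axes: x right, y up, looking along -z (the intrinsics and any distortion apply to the point x, -y, -z); pixel columns grow to the right and rows downward; lengths in m; the calibration is good to about 2 mm. A picture is of the moment at which its call begins: read the wrist's pose just before it. camera_model takes no time and is no camera call; for the wrist camera it gives the pose at the moment of the call.
- ctrl.close_job(): hands the job in, once; it reports no verdict.
The state is a dict: "t": time; "joints": joint angles; "qd": joint speeds; "effort": joint torques, N m; "ee_pos": TCP position; "orientation": TCP orientation; "wrist_force": force on the tool from outside, world axes, zero at the start; "wrist_torque": the same for the moment, N m; "grip_width": opening from 0.0 (shut) to 1.0 (fully open).
Only numpy, scipy, OpenCV 4.12 (cv2) and the standard library are available. Lean on these libraries where they do the work, as an engineer would, in place of code of your own. Each camera call takes 0.05 s, during which the arm holds its last target. There are 200 camera calls.

## Working session

There is one attempt and no reset: what is moved stays moved. The work goes in short steps, Python scripts to look and compute and a tool call to move; the robot and the scene stay as the last step left them, time stands still between calls to the robot, and variables do not carry over. Pictures are saved under pics/ and viewed, about 8 in all and at most 12, crops included, and the job is handed in when it is done.

Besides the shell and the picture viewer there is one more tool, called after ">>>" in YAML: its name, and indented under it one key for each argument. step_arm: Moves the arm, as the interface text tells. Its arguments: {"type":"object","properties":{"commands":{"type":"array","items":{"type":"object","properties":{"x":{"type":"number","minimum":-1,"maximum":1},"y":{"type":"number","minimum":-1,"maximum":1},"z":{"type":"number","minimum":-1,"maximum":1},"rx":{"type":"number","minimum":-1,"maximum":1},"ry":{"type":"number","minimum":-1,"maximum":1},"rz":{"type":"number","minimum":-1,"maximum":1},"fingers":{"type":"number"}}}},"force":{"type":"number"}},"required":["commands"]}

```bash
ls; mkdir -p pics; python3 - <<'E'
from rig import ctrl, optics
import cv2
print(ctrl.read_state())
for n in ("side","top","wrist"):
    m=optics.camera_model(n); print(n,{k:(v.tolist() if hasattr(v,'tolist') else v) for k,v in m.items()})
    cv2.imwrite(f"pics/{n}0.png",optics.read_camera(n)[:,:,::-1])
E
```

```text
pics
{'t': 0.0, 'joints': array([62.30414897, 19.07324381, -3.70597088, 83.7055281 ,  1.23824797,
       77.34378792, -5.07022706]), 'qd': array([ 0.04497691,  0.03366356, -0.02256264, -0.01499586,  0.01503057,
        0.04200249,  0.04411669]), 'effort': array([-4.41649654e-04, -6.23260832e+01,  2.44700391e-02, -3.89892912e+01,
       -6.13102410e-02,  3.98264278e-02,  1.20799637e-04]), 'ee_pos': array([ 0.277715  , -0.55947726,  0.22174405]), 'orientation': array([-1.79917443e+02,  4.80876170e-03,  2.64017538e+01]), 'wrist_force': array([-0.61610487,  0.7297442 ,  1.44365605]), 'wrist_torque': array([-0.01500414,  0.00968796,  0.00019388]), 'grip_width': 0.9971112424858657}
side {'fx': 508.4341912955367, 'fy': 508.4341912955367, 'cx': 317.693414496953, 'cy': 238.84066252461733, 'dist': [-0.05878215904093434, 0.0, 0.0, 0.0, 0.0], 'world_from_camera': [[-0.8439937121104304, 0.39313077042135985, -0.3648599885791319, 0.10786032571092284], [-0.5363443735490769, -0.6224855450978749, 0.569953032368852, 0.5863228521624576], [-0.0030539941559281775, 0.6767273775251815, 0.7362273627267504, 0
[... 267 characters left out ...]
1972202971289418, 0.46958349231773466], [-0.9999663401251504, 0.006241468943316088, -0.005325662601183463, -0.11487286668171517], [-0.004539990908286459, 0.1197543968431616, 0.9927931672404294, 0.961469702930635], [0.0, 0.0, 0.0, 1.0]]}
wrist {'fx': 407.62141747733074, 'fy': 407.62141747733074, 'cx': 313.48353189818823, 'cy': 236.16399657552276, 'dist': [-0.08392968279505643, 0.0, 0.0, 0.0, 0.0], 'world_from_camera': [[0.44430964971561426, 0.8664909149427368, 0.22755753006939888, 0.339868425194994], [-0.895872784247497, 0.43000460780436944, 0.11183913318533165, -0.5292940578917753], [-0.0009431936302623259, -0.25355380412982875, 0.9673208251645709, 0.3834562355359489], [0.0, 0.0, 0.0, 1.0]]}
```

View pics/top0.png

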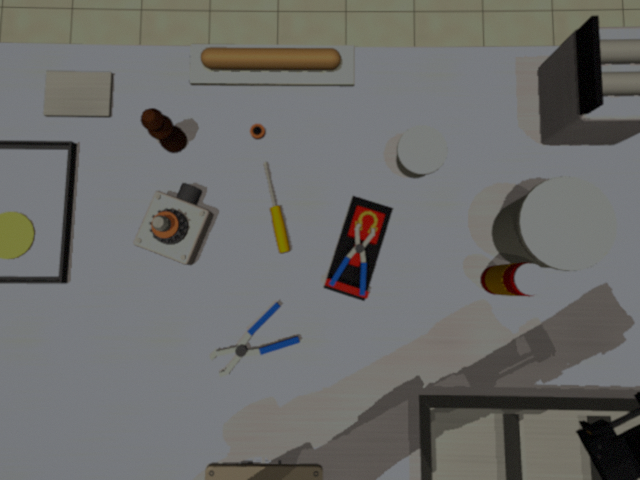

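View pics/side0.png

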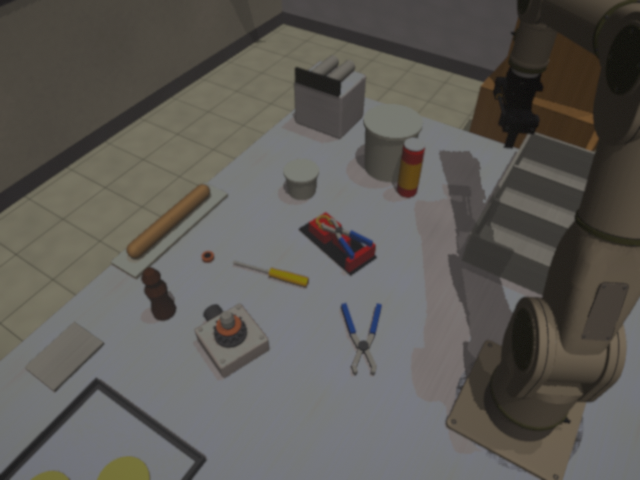

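The top view shows the stand with the small pliers (pivot near 360,247; ring near 368,220), the drive (shaft near 160,222), the tub at 420,150 and the can at 515,280. The side view shows the same things: pliers near 340,235 and shaft top near 226,318. I'll enlarge these in one composite.

```bash
cat > h.py <<'E'
import numpy as np, cv2
from rig import ctrl, optics
F=np.diag([1.,-1,-1])
def cam(n):
    m=optics.camera_model(n); T=np.array(m["world_from_camera"])
    K=np.array([[m["fx"],0,m["cx"]],[0,m["fy"],m["cy"]],[0,0,1]]); return K,np.array(m["dist"]),T
def ray(c,uv):
    K,d,T=c; p=cv2.undistortPoints(np.array([[uv]],float),K,d)[0,0]
    v=T[:3,:3]@F@np.array([p[0],p[1],1]); return T[:3,3],v/np.linalg.norm(v)
def onz(c,uv,z):
    o,v=ray(c,uv); return o+v*(z-o[2])/v[2]
def tri(*cu):
    A=np.zeros((3,3));b=np.zeros(3);R=[ray(c,u) for c,u in cu]
    for o,v in R:
        P=np.eye(3)-np.outer(v,v);A+=P;b+=P@o
    X=np.linalg.solve(A,b); return X,[round(1e3*np.linalg.norm(np.cross(X-o,v)),1) for o,v in R]
def proj(c,X):
    K,d,T=c; X=np.atleast_2d(X); Y=(X-T[:3,3])@T[:3,:3]@F
    return cv2.projectPoints(Y,np.zeros(3),np.zeros(3),K,d)[0][:,0]
def crop(img,u,v,w,h,s): return cv2.resize(img[v:v+h,u:u+w],None,fx=s,fy=s,interpolation=cv2.INTER_CUBIC)
def save(name,img): cv2.imwrite(f"pics/{name}.png",np.clip(img.astype(float)*1.6,0,255).astype(np.uint8))
E
python3 - <<'E'
from h import *
t=cv2.imread("pics/top0.png");s=cv2.imread("pics/side0.png")
a=np.hstack([crop(t,310,190,100,75*3//2,4)[:300*3//2],crop(s,290,200,100,112,4)[:448] ])[:448] if 0 else None
A=crop(t,315,190,80,115,5);B=crop(s,298,205,80,70,5)
C=crop(t,130,180,80,90,5)
D=crop(s,190,300,80,80,5)
save("c0",np.hstack([cv2.copyMakeBorder(x,0,575-x.shape[0],0,0,cv2.BORDER_CONSTANT) for x in(A,B)]))
save("c1",np.hstack([cv2.copyMakeBorder(x,0,450-x.shape[0],0,0,cv2.BORDER_CONSTANT) for x in(C,D)]))
E
```

```text
(no output)
```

View pics/c0.png

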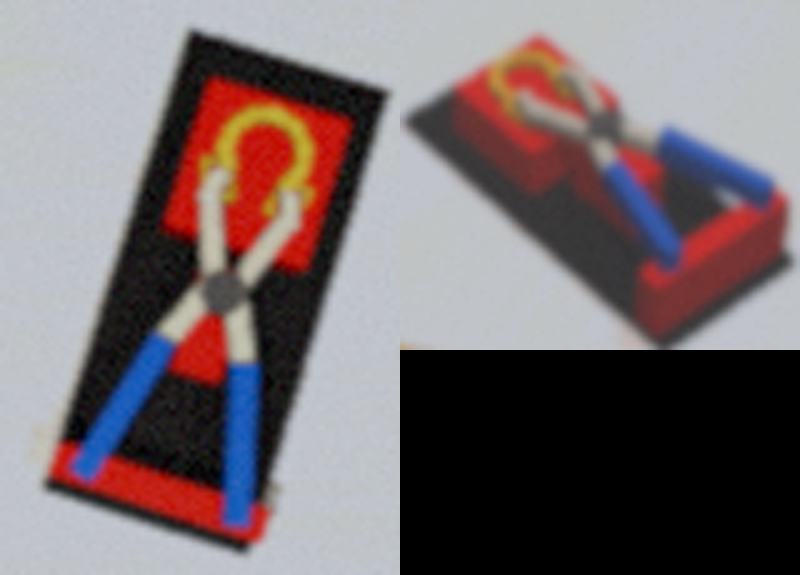

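View pics/c1.png

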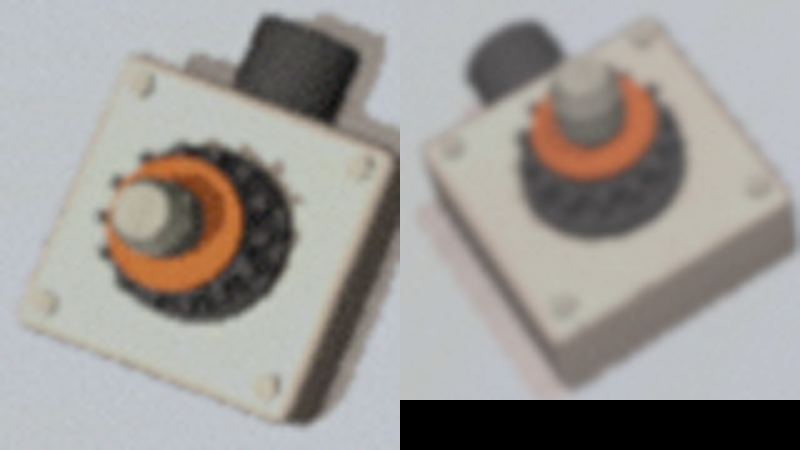

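The crops show the pivot at (223,291) in the top crop and (205,125) in the side crop. The shaft-top disc is at (145,207) and (183,75), and the washer centre at (175,223) and (194,125). Next I triangulate these.

```bash
python3 - <<'E'
from h import *
np.set_printoptions(precision=4,suppress=True)
T=cam("top");S=cam("side")
def a(o,p): return (o[0]+(p[0]+.5)/5-.5,o[1]+(p[1]+.5)/5-.5)
A=(315,190);B=(298,205);C=(130,180);D=(190,300)
def two(n,o1,p1,o2,p2): print(n,*tri((T,a(o1,p1)),(S,a(o2,p2))))
two("pivot",A,(223,291),B,(205,125))
two("lefthandle end",A,(88,472),B,(272,255))
two("righthandle end",A,(238,520),B,(366,195))
two("pinL",A,(215,178),B,(120,105))
two("pinR",A,(292,205),B,(172,80))
two("shafttop",C,(145,207),D,(183,75))
two("washer",C,(175,223),D,(194,125))
two("box corner l",C,(20,318),D,(145,345-5))
for z in(0,0.005,.01):
  P=[onz(T,a(A,p),z)[:2] for p in((190,30),(388,92),(247,550),(47,487))]
  print(z,*P,[np.linalg.norm(P[i]-P[i-1]) for i in range(4)], np.mean(P,0), np.degrees(np.arctan2(*(P[0]+P[1]-P[2]-P[3])[::-1])))
Q=[onz(T,a(C,p),.05)[:2] for p in((133,57),(398,155),(283,425),(18,320))]
print(*Q,np.mean(Q,0),[np.linalg.norm(Q[i]-Q[i-1]) for i in range(4)])
for n,p,z in(("tub",(420,150),.08),("mill",(150,118),.155),("oil",(535,280),.17),("bush",(257,131),.012),("sd",(280,230),.015)): print(n,onz(T,p,z))
E
```

```text
pivot [ 0.5424 -0.1873  0.0577] [np.float64(1.7), np.float64(1.7)]
lefthandle end [ 0.4712 -0.1333  0.0541] [np.float64(0.8), np.float64(0.8)]
righthandle end [ 0.4523 -0.1931  0.0526] [np.float64(1.3), np.float64(1.3)]
pinL [ 0.59   -0.1845  0.0483] [np.float64(0.7), np.float64(0.7)]
pinR [ 0.5789 -0.2162  0.0455] [np.float64(1.4), np.float64(1.4)]
shafttop [0.5853 0.1926 0.1188] [np.float64(1.8), np.float64(1.8)]
washer [0.5842 0.1937 0.0838] [np.float64(1.4), np.float64(1.4)]
box corner l [0.5525 0.2686 0.046 ] [np.float64(1.2), np.float64(1.2)]
0 [ 0.6613 -0.1772] [ 0.6347 -0.262 ] [ 0.4401 -0.2007] [ 0.4656 -0.1169] [np.float64(0.2047669294598932), np.float64(0.08884941447087255), np.float64(0.2040522832329173), np.float64(0.08765999035981271)] [ 0.5504 -0.1892] -17.319969457717203
0.005 [ 0.6603 -0.1769] [ 0.6338 -0.2613] [ 0.4402 -0.2003] [ 0.4656 -0.1168] [np.float64(0.20370206527938003), np.float64(0.08838736447491295), np.float64(0.20299113547854217), np.float64(0.08720412581154553)] [ 0.55   -0.1888] -17.3199694577172
0.01 [ 0.6593 -0.1766] [ 0.633  -0.2605] [ 0.4404 -0.1998] [ 0.4656 -0.1168] [np.float64(0.20263720109886682), np.float64(0.08792531447895333), np.float64(0.20192998772416698), np.float64(0.08674826126327832)] [ 0.5496 -0.1884] -17.319969457717203
[0.6581 0.2265] [0.6184 0.1175] [0.5087 0.1594] [0.5503 0.2671] [0.5839 0.1926] [np.float64(0.11522869273812737), np.float64(0.11605878316073252), np.float64(0.11746552389362527), np.float64(0.11544130361858425)]
tub [ 0.7383 -0.3063  0.08  ]
mill [0.7726 0.2048 0.155 ]
oil [ 0.4814 -0.4787  0.17  ]
bush [0.7994 0.03   0.012 ]
sd [ 0.5839 -0.0236  0.015 ]
```

>>> step_arm:
  commands:
    - {"x":0.2,"y":0.48,"rz":-0.06,"fingers":-1}
    - {"x":0.2,"y":0.48,"rz":-0.06,"fingers":-1}
    - {"x":0.2,"y":0.48,"rz":-0.06,"fingers":-1}
    - {"x":0.2,"y":0.48,"rz":-0.06,"fingers":-1}
    - {"x":0.55,"y":0.96,"z":-0.1,"rz":-0.121,"fingers":-1}
    - {"x":0.55,"y":0.96,"z":-0.2,"rz":-0.121,"fingers":-1}
    - {"x":0.55,"y":0.96,"z":-0.2,"rz":-0.121,"fingers":-1}
    - {"x":0.55,"y":0.96,"z":-0.2,"rz":-0.121,"fingers":-1}
    - {"x":0.55,"y":0.96,"z":-0.2,"rz":-0.121,"fingers":-1}
    - {"x":0.55,"y":0.96,"z":-0.2,"rz":-0.121,"fingers":-1}
    - {"x":0.55,"y":0.96,"z":-0.2,"rz":-0.121,"fingers":-1}

```text
schema error: expected keys x, y, z, rx, ry, rz, fingers
```

```bash
python3 - <<'E'
from h import *
import pickle
s=ctrl.read_state();c=cam("wrist");i=optics.read_camera("wrist")[:,:,::-1]
print(s["t"],s["ee_pos"],s["orientation"],s["grip_width"])
pickle.dump((s,c),open("w1.pkl","wb"));cv2.imwrite("pics/w1raw.png",i);save("w1",i)
E
```

```text
0.15 [ 0.27775655 -0.55955335  0.22191666] [-1.79935433e+02  2.34918398e-03  2.64003986e+01] 0.9974139359666542
```

View pics/w1.png

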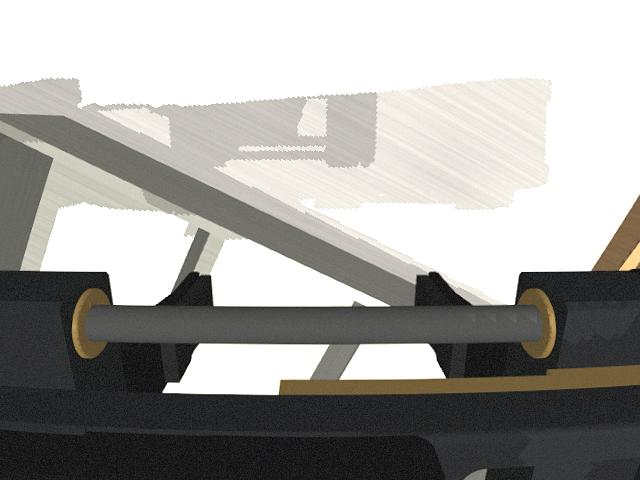

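>>> step_arm:
  commands:
    - {"x":0.2,"y":0.48,"z":0,"rx":0,"ry":0,"rz":-0.06,"fingers":-1}
    - {"x":0.2,"y":0.48,"z":0,"rx":0,"ry":0,"rz":-0.06,"fingers":-1}
    - {"x":0.2,"y":0.48,"z":0,"rx":0,"ry":0,"rz":-0.06,"fingers":-1}
    - {"x":0.2,"y":0.48,"z":0,"rx":0,"ry":0,"rz":-0.06,"fingers":-1}
    - {"x":0.55,"y":0.96,"z":-0.1,"rx":0,"ry":0,"rz":-0.121,"fingers":-1}
    - {"x":0.55,"y":0.96,"z":-0.2,"rx":0,"ry":0,"rz":-0.121,"fingers":-1}
    - {"x":0.55,"y":0.96,"z":-0.2,"rx":0,"ry":0,"rz":-0.121,"fingers":-1}
    - {"x":0.55,"y":0.96,"z":-0.2,"rx":0,"ry":0,"rz":-0.121,"fingers":-1}
    - {"x":0.55,"y":0.96,"z":-0.2,"rx":0,"ry":0,"rz":-0.121,"fingers":-1}
    - {"x":0.55,"y":0.96,"z":-0.2,"rx":0,"ry":0,"rz":-0.121,"fingers":-1}
    - {"x":0.55,"y":0.96,"z":-0.2,"rx":0,"ry":0,"rz":-0.121,"fingers":-1}

```text
t: 1.58
ee_pos: [0.4974, -0.1778, 0.1431]
orientation: [179.9, -0.0, -17.3]
wrist_force: [0.1, -1.1, -0.2]
grip_width: 1.002
```

```bash
python3 - <<'E'
from h import *
import pickle
s=ctrl.read_state();c=cam("wrist");i=optics.read_camera("wrist")[:,:,::-1]
print(s["t"],s["ee_pos"],s["orientation"],s["grip_width"],s["joints"],s["wrist_force"])
pickle.dump((s,c),open("w1.pkl","wb"));cv2.imwrite("pics/w1raw.png",i)
print(proj(c,s["ee_pos"]), i.mean())
cv2.imwrite("pics/w1.png",i)
E
```

```text
1.575 [ 0.49735801 -0.17777661  0.14307057] [ 1.79948519e+02 -2.85261875e-02 -1.72960842e+01] 1.0021802052245952 [ 31.82697206  11.53584565 -19.08097919 103.38655711   4.17106303
  65.72800205 -95.90725462] [ 0.05773425 -1.11980162 -0.16980119]
[[312.94910964 297.2217648 ]] 122.20252604166667
```

View pics/w1.png

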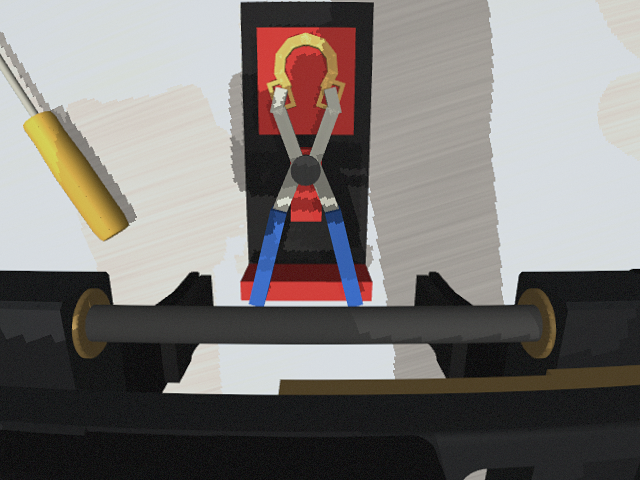

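Wrist view: pivot at (306,170), ring hinge at (306,39), handle ends at (259,305) and (355,305), stand back bar at row 265–300.

```bash
python3 - <<'E'
from h import *
import pickle
np.set_printoptions(precision=4,suppress=True)
s,c=pickle.load(open("w1.pkl","rb"));T=cam("top");S=cam("side")
a=lambda o,p:(o[0]+(p[0]+.5)/5-.5,o[1]+(p[1]+.5)/5-.5)
print("pivot tri",*tri((c,(306,170)),(T,a((315,190),(223,291))),(S,a((298,205),(205,125)))), onz(c,(306,170),.062))
pv=onz(c,(306,170),.062)
for z in (0.0,): P=[onz(c,p,z)[:2] for p in((242,2),(373,3))]; print("front base corners",*P,np.linalg.norm(P[0]-P[1]))
h=onz(c,(305.5,39),.046);e=(onz(c,(259,304),.062)+onz(c,(355,304),.062))/2
b=(onz(c,(257.5,28),.04)+onz(c,(355,28),.04)+onz(c,(258.5,133),.04)+onz(c,(355,135),.04))/4
print("ringhinge",h,"ends",e,"block centre",b)
for p,q in((h,pv),(pv,e),(h,e),(b,pv)): d=(p-q)[:2];print(np.degrees(np.arctan2(d[1],d[0])),np.linalg.norm(d))
E
```

```text
pivot tri [ 0.5424 -0.1874  0.0576] [np.float64(0.1), np.float64(1.8), np.float64(1.7)] [ 0.5427 -0.1876  0.062 ]
front base corners [ 0.6617 -0.1777] [ 0.6341 -0.2639] 0.0905429283027381
ringhinge [ 0.6156 -0.2101  0.046 ] ends [ 0.4608 -0.1623  0.062 ] block centre [ 0.5927 -0.2034  0.04  ]
-17.103542327018072 0.07624970488642156
-17.162362832580957 0.08574368142266557
-17.134676232108 0.16199336504115602
-17.46738329900941 0.05236390723735937
```

>>> step_arm:
  commands:
    - {"x":0.0045,"y":0.0035,"z":-0.13,"rx":0,"ry":0,"rz":0,"fingers":-1}
    - {"x":0.0045,"y":0.0035,"z":-0.22,"rx":0,"ry":0,"rz":0,"fingers":-1}
    - {"x":0.0045,"y":0.0035,"z":-0.267,"rx":0,"ry":0,"rz":0,"fingers":-1}
    - {"x":0.0045,"y":0.0035,"z":-0.267,"rx":0,"ry":0,"rz":0,"fingers":-1}
    - {"x":0.0045,"y":0.0035,"z":-0.267,"rx":0,"ry":0,"rz":0,"fingers":-1}
    - {"x":0.0045,"y":0.0035,"z":-0.267,"rx":0,"ry":0,"rz":0,"fingers":-1}
  force: 35

```text
t: 2.38
ee_pos: [0.5007, -0.1748, 0.0372]
orientation: [180.0, -0.1, -17.2]
wrist_force: [0.9, -0.4, 0.3]
grip_width: 0.999
```

```bash
python3 - <<'E'
from h import *
s=ctrl.read_state();i=optics.read_camera("wrist")[:,:,::-1]
print(s["t"],s["ee_pos"],s["orientation"],s["wrist_force"])
cv2.imwrite("pics/w2.png",i[:400])
E
```

```text
2.375 [ 0.50067843 -0.17484581  0.03719357] [ 1.79983389e+02 -1.37223713e-01 -1.71699183e+01] [ 0.91291414 -0.44691525  0.29276123]
```

View pics/w2.png

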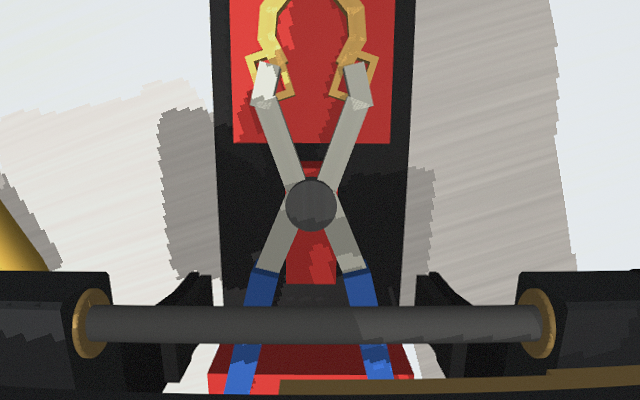

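The wrist view shows the pivot centred at (311,205), with both handles between the open fingers. Squeezing now.

>>> step_arm:
  commands:
    - {"x":0,"y":0,"z":-0.003,"rx":0,"ry":0,"rz":0,"fingers":0.0}
    - {"x":0,"y":0,"z":-0.003,"rx":0,"ry":0,"rz":0,"fingers":0.1}
    - {"x":0,"y":0,"z":-0.003,"rx":0,"ry":0,"rz":0,"fingers":0.2}
    - {"x":0,"y":0,"z":-0.003,"rx":0,"ry":0,"rz":0,"fingers":0.3}
    - {"x":0,"y":0,"z":-0.003,"rx":0,"ry":0,"rz":0,"fingers":0.36}
    - {"x":0,"y":0,"z":-0.003,"rx":0,"ry":0,"rz":0,"fingers":0.4}
    - {"x":0,"y":0,"z":-0.003,"rx":0,"ry":0,"rz":0,"fingers":0.4}
    - {"x":0,"y":0,"z":-0.003,"rx":0,"ry":0,"rz":0,"fingers":0.4}
    - {"x":0,"y":0,"z":-0.003,"rx":0,"ry":0,"rz":0,"fingers":0.4}
  force: 40

```text
t: 3.55
ee_pos: [0.4997, -0.1744, 0.0346]
orientation: [180.0, 0.0, -17.2]
wrist_force: [-0.1, 0.3, 1.5]
grip_width: 0.331
```

```bash
python3 - <<'E'
from h import *
import pickle
s=ctrl.read_state();c=cam("wrist");i=optics.read_camera("wrist")[:,:,::-1]
print(s["t"],s["ee_pos"],s["orientation"],s["wrist_force"],s["grip_width"]*87)
pickle.dump((s,c),open("w3.pkl","wb"))
cv2.imwrite("pics/w3.png",i[:400])
E
```

```text
3.55 [ 0.4997207  -0.17439873  0.03459701] [ 1.79994525e+02  1.53783517e-03 -1.71553914e+01] [-0.08371914  0.30857774  1.51957509] 28.783643972674962
```

View pics/w3.png

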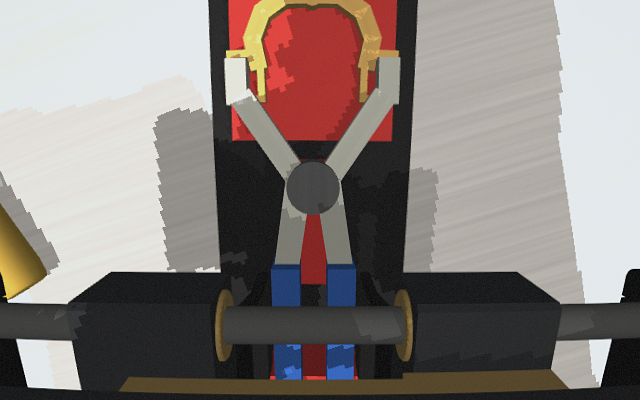

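Fully squeezed (28.8 mm), ring spread, pivot at (313,187).

```bash
python3 - <<'E'
from h import *
import pickle
np.set_printoptions(precision=4,suppress=True)
s,c=pickle.load(open("w3.pkl","rb"))
y=np.radians(s["orientation"][2]);ex=np.array([np.cos(y),np.sin(y)]);ey=np.array([-ex[1],ex[0]])
for n,uv,z in(("pivot",(313,187),.062),("jawL front",(235,57),.054),("jawR front",(390,57),.054),("hinge outer",(313,0),.046),("handleL",(286,265),.062),("handleR",(341,265),.062)):
    d=(onz(c,uv,z)-s["ee_pos"])[:2]; print(n,d@ex*1e3,d@ey*1e3)
E
```

```text
pivot 50.940694774471055 -0.07353426962242328
jawL front 93.06928414933466 25.59306732053293
jawR front 93.04094337753281 -25.456432582737648
hinge outer 112.86687939785298 -0.10368922087454611
handleL 23.813235301028048 9.317133346265203
handleR 23.801876416043424 -9.77148939914397
```

>>> step_arm:
  commands:
    - {"x":0,"y":0,"z":0.02,"rx":0,"ry":0,"rz":0,"fingers":0.4}
    - {"x":0,"y":0,"z":0.06,"rx":0,"ry":0,"rz":0,"fingers":0.4}
    - {"x":0,"y":0,"z":0.13,"rx":0,"ry":0,"rz":0,"fingers":0.4}
    - {"x":0,"y":0,"z":0.22,"rx":0,"ry":0,"rz":0,"fingers":0.4}
    - {"x":0,"y":0.04,"z":0.3,"rx":0,"ry":0,"rz":0.005,"fingers":0.4}
    - {"x":0,"y":0.12,"z":0.34,"rx":0,"ry":0,"rz":0.012,"fingers":0.4}
    - {"x":0,"y":0.22,"z":0.34,"rx":0,"ry":0,"rz":0.025,"fingers":0.4}
    - {"x":0,"y":0.33,"z":0.34,"rx":0,"ry":0,"rz":0.04,"fingers":0.4}
    - {"x":-0.005,"y":0.44,"z":0.34,"rx":0,"ry":0,"rz":0.053,"fingers":0.4}
    - {"x":-0.01,"y":0.55,"z":0.34,"rx":0,"ry":0,"rz":0.066,"fingers":0.4}
    - {"x":-0.0175,"y":0.65,"z":0.34,"rx":0,"ry":0,"rz":0.078,"fingers":0.4}
    - {"x":-0.0175,"y":0.74,"z":0.34,"rx":0,"ry":0,"rz":0.09,"fingers":0.4}
    - {"x":-0.0175,"y":0.8,"z":0.34,"rx":0,"ry":0,"rz":0.096,"fingers":0.4}
    - {"x":-0.0175,"y":0.835,"z":0.34,"rx":0,"ry":0,"rz":0.098,"fingers":0.4}
    - {"x":-0.0175,"y":0.8435,"z":0.34,"rx":0,"ry":0,"rz":0.098,"fingers":0.4}
    - {"x":-0.0175,"y":0.8435,"z":0.34,"rx":0,"ry":0,"rz":0.098,"fingers":0.4}
    - {"x":-0.0175,"y":0.8435,"z":0.32,"rx":0,"ry":0,"rz":0.098,"fingers":0.4}
    - {"x":-0.0175,"y":0.8435,"z":0.3,"rx":0,"ry":0,"rz":0.098,"fingers":0.4}
    - {"x":-0.0175,"y":0.8435,"z":0.3,"rx":0,"ry":0,"rz":0.098,"fingers":0.4}
    - {"x":-0.0175,"y":0.8435,"z":0.3,"rx":0,"ry":0,"rz":0.098,"fingers":0.4}

```text
t: 6.1
ee_pos: [0.4928, 0.1629, 0.1546]
orientation: [180.0, 0.0, 18.1]
wrist_force: [-0.0, -0.1, -1.3]
grip_width: 0.333
```

```bash
python3 - <<'E'
from h import *
import pickle
s=ctrl.read_state();c=cam("wrist");i=optics.read_camera("wrist")[:,:,::-1]
print(s["t"],s["ee_pos"],s["orientation"],s["wrist_force"],s["grip_width"]*87)
pickle.dump((s,c),open("w4.pkl","wb"))
cv2.imwrite("pics/w4raw.png",i)
cv2.imwrite("pics/w4.png",crop(i,160,0,310,230,2.5))
E
```

```text
6.1 [0.4927877  0.16289169 0.154579  ] [1.79995397e+02 5.63597179e-04 1.81162334e+01] [-0.02087273 -0.05878516 -1.33652387] 28.936628833470103
```

View pics/w4.png

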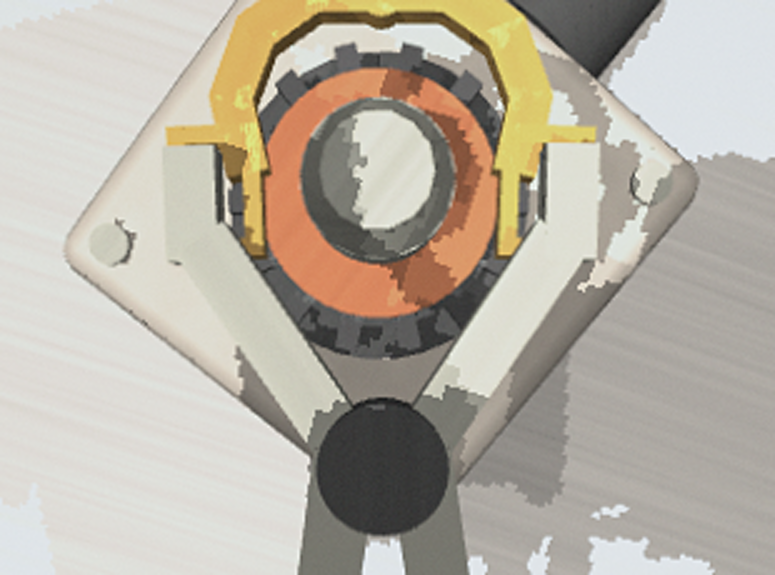

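The ring is centred over the shaft. In the crop, the washer spans rows 68–318, the land circle columns 301–456 (bottom row 262), and the top disc rows 108–230 (right edge 434). I fit the axis position and washer height to these.

```bash
python3 - <<'E'
from h import *
import pickle
from scipy.optimize import least_squares
np.set_printoptions(precision=4,suppress=True)
s,c=pickle.load(open("w4.pkl","rb"))
U=lambda u:160+(u+.5)/2.5-.5
V=lambda v:(v+.5)/2.5-.5
th=np.linspace(0,2*np.pi,181)
def circ(p,d,dz):
    return proj(c,np.c_[p[0]+d/2*np.cos(th),p[1]+d/2*np.sin(th),np.full(181,p[2]+dz)])
def res(p,full=0):
    w=circ(p,.052,0);l=circ(p,.030,.025);t=circ(p,.021,.036)
    r=[w[:,1].min()-V(68),w[:,1].max()-V(318),l[:,0].min()-U(301),l[:,0].max()-U(456),l[:,1].max()-V(262),t[:,1].min()-V(108),t[:,1].max()-V(230),t[:,0].max()-U(434)]
    return np.array(r)
f=least_squares(res,[.585,.193,.085],loss='soft_l1');print(f.x,res(f.x))
y=np.radians(s["orientation"][2]);ex=np.array([np.cos(y),np.sin(y)]);ey=np.array([-ex[1],ex[0]])
zb=s["ee_pos"][2]+.0114
def tf(n,uv,z):
    d=(onz(c,uv,z)-s["ee_pos"])[:2]; print(n,d@ex*1e3,d@ey*1e3)
tf("pivot",(U(383),V(466)),zb+.016)
tf("hinge inner top",(U(380),V(15)),zb)
tf("armL inner",(U(265),V(200)),zb);tf("armR inner",(U(497),V(200)),zb)
tf("jawL",(U(190),V(148)),zb+.008);tf("jawR",(U(573),V(148)),zb+.008)
d=(f.x[:2]-s["ee_pos"][:2]);print("axis in tool",d@ex*1e3,d@ey*1e3)
E
```

```text
[0.5844 0.1938 0.085 ] [-0.1074  0.0789 -0.5923  0.0052 -1.0093  0.6576  0.1417  0.5418]
pivot 51.017322079566526 -0.17413040379162167
hinge inner top 110.79280242042016 0.20533260067119893
armL inner 86.44726565303974 16.360925830672816
armR inner 86.42591975582242 -16.169778347983378
jawL 92.2426085782673 25.246146931646393
jawR 92.21052999520919 -25.243932753525176
axis in tool 96.71022246634462 0.8678222053615127
```

```bash
cat > f.py <<'E'
from h import *
np.set_printoptions(precision=2,suppress=True)
F=[];M=[];P=[]
for k in range(8):
    s=ctrl.read_state();F.append(s["wrist_force"]);M.append(s["wrist_torque"]);P.append(s["ee_pos"]);i=optics.read_camera("wrist")
print("t",s["t"],"F",np.mean(F,0),"sd",np.std(F,0),"M",np.mean(M,0),"P mm",np.mean(P,0)*1e3,"w",s["grip_width"]*87,"yaw",s["orientation"])
E
python3 f.py
```

```text
t 6.5 F [ 0.16  0.24 -2.37] sd [0.37 0.29 0.48] M [-0.03  0.1   0.  ] P mm [492.84 163.02 154.75] w 29.093529473345594 yaw [179.99  -0.01  18.12]
```

>>> step_arm:
  commands:
    - {"x":-0.0014,"y":0.0018,"z":-0.04,"rx":0,"ry":0,"rz":0,"fingers":0.4}
    - {"x":-0.0014,"y":0.0018,"z":-0.08,"rx":0,"ry":0,"rz":0,"fingers":0.4}
    - {"x":-0.0014,"y":0.0018,"z":-0.095,"rx":0,"ry":0,"rz":0,"fingers":0.4}
    - {"x":-0.0014,"y":0.0018,"z":-0.1,"rx":0,"ry":0,"rz":0,"fingers":0.4}
    - {"x":-0.0014,"y":0.0018,"z":-0.105,"rx":0,"ry":0,"rz":0,"fingers":0.4}
    - {"x":-0.0014,"y":0.0018,"z":-0.105,"rx":0,"ry":0,"rz":0,"fingers":0.4}

```text
t: 7.3
ee_pos: [0.4923, 0.1638, 0.1128]
orientation: [180.0, -0.0, 18.1]
wrist_force: [-0.1, -0.3, -1.4]
grip_width: 0.331
```

```bash
python3 f.py; python3 - <<'E'
from h import *
i=optics.read_camera("wrist")[:,:,::-1]
cv2.imwrite("pics/w5.png",crop(i,160,0,310,230,2.5))
E
```

```text
t 7.65 F [-0.17 -0.19 -2.34] sd [0.44 0.34 0.56] M [ 0.02  0.06 -0.  ] P mm [492.32 163.74 112.79] w 28.84193127672163 yaw [179.99  -0.01  18.12]
```

View pics/w5.png

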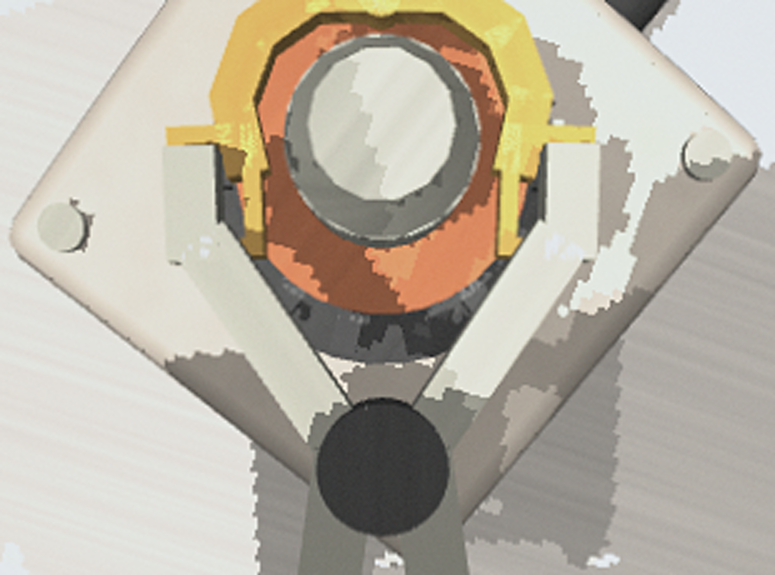

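The shaft top now shows inside the ring bore: disc columns 308–457, bottom row 200; land columns 285–481, bottom row 245; ring inner edges 262 and 502. I refit from this.

```bash
python3 - <<'E'
from h import *
from scipy.optimize import least_squares
np.set_printoptions(precision=4,suppress=True)
s=ctrl.read_state();c=cam("wrist")
U=lambda u:160+(u+.5)/2.5-.5
V=lambda v:(v+.5)/2.5-.5
th=np.linspace(0,2*np.pi,181)
circ=lambda p,d,dz: proj(c,np.c_[p[0]+d/2*np.cos(th),p[1]+d/2*np.sin(th),np.full(181,p[2]+dz)])
def res(p):
    w=circ(p,.052,0);l=circ(p,.030,.025);t=circ(p,.021,.036)
    return np.array([w[:,1].max()-V(315),l[:,0].min()-U(285),l[:,0].max()-U(481),l[:,1].max()-V(246),t[:,1].max()-V(200),t[:,1].min()-V(44),t[:,0].max()-U(457),t[:,0].min()-U(308)])
f=least_squares(res,[.585,.193,.085],loss='soft_l1');print(f.x,res(f.x))
y=np.radians(s["orientation"][2]);ex=np.array([np.cos(y),np.sin(y)]);ey=np.array([-ex[1],ex[0]])
d=(f.x[:2]-s["ee_pos"][:2]);print("axis in tool",d@ex*1e3,d@ey*1e3)
E
```

```text
[0.5844 0.1937 0.0857] [ 0.0012 -0.6133  0.4161 -2.3254  0.4969  0.4399  0.1469 -0.0166]
axis in tool 96.9860611398695 -0.14805207958541028
```

>>> step_arm:
  commands:
    - {"x":0,"y":0,"z":-0.006,"rx":0,"ry":0,"rz":0,"fingers":0.4}
    - {"x":0,"y":0,"z":-0.012,"rx":0,"ry":0,"rz":0,"fingers":0.4}
    - {"x":0,"y":0,"z":-0.018,"rx":0,"ry":0,"rz":0,"fingers":0.4}
    - {"x":0,"y":0,"z":-0.024,"rx":0,"ry":0,"rz":0,"fingers":0.4}
    - {"x":0,"y":0,"z":-0.03,"rx":0,"ry":0,"rz":0,"fingers":0.4}
    - {"x":0,"y":0,"z":-0.03,"rx":0,"ry":0,"rz":0,"fingers":0.4}

```text
t: 8.5
ee_pos: [0.4923, 0.1638, 0.1005]
orientation: [180.0, -0.0, 18.1]
wrist_force: [0.6, 0.6, -1.4]
grip_width: 0.329
```

```bash
python3 f.py
```

```text
t 8.85 F [ 1.04  0.2  -0.98] sd [0.37 0.48 0.39] M [ 0.08 -0.23 -0.01] P mm [492.3  163.74 100.65] w 28.672203577689267 yaw [179.99  -0.02  18.12]
```

>>> step_arm:
  commands:
    - {"x":0.0015,"y":0.0005,"z":0,"rx":0,"ry":0,"rz":0,"fingers":0.4}
    - {"x":0.0029,"y":0.0009,"z":0,"rx":0,"ry":0,"rz":0,"fingers":0.4}
    - {"x":0.0029,"y":0.0009,"z":0,"rx":0,"ry":0,"rz":0,"fingers":0.4}

```text
t: 9.28
ee_pos: [0.4931, 0.1639, 0.1004]
orientation: [180.0, 0.0, 18.1]
wrist_force: [0.9, 0.3, -1.7]
grip_width: 0.328
```

```bash
python3 f.py
```

```text
t 9.625 F [ 0.12 -0.18 -1.71] sd [0.49 0.46 0.34] M [-0.02  0.07  0.02] P mm [493.21 164.01 100.47] w 29.17016577736626 yaw [180.    -0.    18.12]
```

>>> step_arm:
  commands:
    - {"x":0,"y":0,"z":-0.005,"rx":0,"ry":0,"rz":0,"fingers":0.4}
    - {"x":0,"y":0,"z":-0.01,"rx":0,"ry":0,"rz":0,"fingers":0.4}
    - {"x":0,"y":0,"z":-0.015,"rx":0,"ry":0,"rz":0,"fingers":0.4}
    - {"x":0,"y":0,"z":-0.02,"rx":0,"ry":0,"rz":0,"fingers":0.4}
    - {"x":0,"y":0,"z":-0.02,"rx":0,"ry":0,"rz":0,"fingers":0.4}

```text
t: 10.3
ee_pos: [0.4932, 0.164, 0.0924]
orientation: [180.0, 0.0, 18.1]
wrist_force: [-1.0, 0.6, -1.8]
grip_width: 0.327
```

```bash
python3 f.py
```

```text
t 10.65 F [-0.11 -0.04 -1.75] sd [0.63 0.41 0.33] M [-0.02  0.06  0.  ] P mm [493.34 164.07  92.58] w 29.036971818985386 yaw [179.99  -0.01  18.12]
```

>>> step_arm:
  commands:
    - {"x":0,"y":0,"z":-0.004,"rx":0,"ry":0,"rz":0,"fingers":0.4}
    - {"x":0,"y":0,"z":-0.008,"rx":0,"ry":0,"rz":0,"fingers":0.4}
    - {"x":0,"y":0,"z":-0.012,"rx":0,"ry":0,"rz":0,"fingers":0.4}
    - {"x":0,"y":0,"z":-0.016,"rx":0,"ry":0,"rz":0,"fingers":0.4}
    - {"x":0,"y":0,"z":-0.016,"rx":0,"ry":0,"rz":0,"fingers":0.4}

```text
t: 11.32
ee_pos: [0.4932, 0.164, 0.086]
orientation: [180.0, 0.0, 18.1]
wrist_force: [0.3, 0.7, -1.8]
grip_width: 0.333
```

```bash
python3 f.py
```

```text
t 11.675 F [ 0.02  0.29 -1.7 ] sd [0.47 0.3  0.37] M [-0.01  0.08 -0.01] P mm [493.35 164.07  86.19] w 28.782549590425916 yaw [179.99  -0.01  18.12]
```

>>> step_arm:
  commands:
    - {"x":0,"y":0,"z":-0.003,"rx":0,"ry":0,"rz":0,"fingers":0.4}
    - {"x":0,"y":0,"z":-0.006,"rx":0,"ry":0,"rz":0,"fingers":0.4}
    - {"x":0,"y":0,"z":-0.006,"rx":0,"ry":0,"rz":0,"fingers":0.4}

```text
t: 12.1
ee_pos: [0.4932, 0.164, 0.0836]
orientation: [180.0, 0.0, 18.1]
wrist_force: [-0.3, 0.1, -1.9]
grip_width: 0.335
```

```bash
python3 f.py
```

```text
t 12.45 F [-0.18 -0.17 -2.02] sd [0.52 0.54 0.5 ] M [-0.01  0.07  0.01] P mm [493.32 164.07  83.76] w 28.705947332748504 yaw [179.99  -0.    18.12]
```

>>> step_arm:
  commands:
    - {"x":0,"y":0,"z":-0.002,"rx":0,"ry":0,"rz":0,"fingers":0.4}
    - {"x":0,"y":0,"z":-0.0035,"rx":0,"ry":0,"rz":0,"fingers":0.4}
    - {"x":0,"y":0,"z":-0.0035,"rx":0,"ry":0,"rz":0,"fingers":0.4}

```text
t: 12.88
ee_pos: [0.4933, 0.164, 0.0823]
orientation: [180.0, 0.0, 18.1]
wrist_force: [0.4, -0.0, -1.8]
grip_width: 0.334
```

```bash
python3 f.py
```

```text
t 13.225 F [-0.05  0.   -1.86] sd [0.48 0.32 0.46] M [-0.    0.07  0.01] P mm [493.34 164.06  82.37] w 28.736801296538275 yaw [180.    -0.    18.12]
```

>>> step_arm:
  commands:
    - {"x":0,"y":0,"z":-0.002,"rx":0,"ry":0,"rz":0,"fingers":0.4}
    - {"x":0,"y":0,"z":-0.0035,"rx":0,"ry":0,"rz":0,"fingers":0.4}
    - {"x":0,"y":0,"z":-0.0035,"rx":0,"ry":0,"rz":0,"fingers":0.4}

```text
t: 13.65
ee_pos: [0.4933, 0.164, 0.0809]
orientation: [180.0, 0.0, 18.1]
wrist_force: [-0.1, 1.2, -1.7]
grip_width: 0.332
```

```bash
python3 f.py
```

```text
t 14.0 F [-0.02  0.09 -1.93] sd [0.31 0.54 0.36] M [-0.02  0.1   0.  ] P mm [493.34 164.05  80.97] w 28.685428908341486 yaw [180.    -0.    18.12]
```

>>> step_arm:
  commands:
    - {"x":0,"y":0,"z":-0.002,"rx":0,"ry":0,"rz":0,"fingers":0.4}
    - {"x":0,"y":0,"z":-0.0035,"rx":0,"ry":0,"rz":0,"fingers":0.4}
    - {"x":0,"y":0,"z":-0.0035,"rx":0,"ry":0,"rz":0,"fingers":0.4}

```text
t: 14.42
ee_pos: [0.4934, 0.1641, 0.0796]
orientation: [180.0, -0.0, 18.1]
wrist_force: [0.6, -0.4, -2.0]
grip_width: 0.329
```

```bash
python3 f.py
```

```text
t 14.775 F [ 0.39  0.01 -1.31] sd [0.36 0.35 0.48] M [0.01 0.03 0.01] P mm [493.38 164.07  79.6 ] w 28.703133173318328 yaw [180.    -0.01  18.12]
```

>>> step_arm:
  commands:
    - {"x":0,"y":0,"z":-0.0015,"rx":0,"ry":0,"rz":0,"fingers":0.4}
    - {"x":0,"y":0,"z":-0.002,"rx":0,"ry":0,"rz":0,"fingers":0.4}
    - {"x":0,"y":0,"z":-0.002,"rx":0,"ry":0,"rz":0,"fingers":0.4}

```text
t: 15.2
ee_pos: [0.4934, 0.1641, 0.0788]
orientation: [180.0, -0.0, 18.1]
wrist_force: [-0.8, 0.0, -0.4]
grip_width: 0.333
```

```bash
python3 f.py
```

```text
t 15.55 F [-0.81 -0.47 -0.23] sd [0.69 0.45 0.37] M [0.   0.04 0.  ] P mm [493.36 164.07  78.81] w 28.778095133714626 yaw [180.    -0.    18.12]
```

>>> step_arm:
  commands:
    - {"x":0,"y":0,"z":-0.0015,"rx":0,"ry":0,"rz":0,"fingers":0.4}
    - {"x":0,"y":0,"z":-0.0025,"rx":0,"ry":0,"rz":0,"fingers":0.4}
    - {"x":0,"y":0,"z":-0.0025,"rx":0,"ry":0,"rz":0,"fingers":0.4}

```text
t: 15.98
ee_pos: [0.4933, 0.164, 0.0777]
orientation: [180.0, 0.0, 18.1]
wrist_force: [-0.4, -0.7, 0.1]
grip_width: 0.332
```

```bash
python3 f.py
```

```text
t 16.325 F [-0.69 -0.26  0.57] sd [0.32 0.43 0.45] M [-0.02  0.06 -0.02] P mm [493.34 164.06  77.78] w 28.65299189600554 yaw [179.99  -0.    18.12]
```

```bash
cat > pv.py <<'E'
from h import *
import sys
def pivot(tag=None):
    s=ctrl.read_state();c=cam("wrist");i=optics.read_camera("wrist")[:,:,::-1]
    g=cv2.cvtColor(i,cv2.COLOR_BGR2GRAY)
    if tag: cv2.imwrite(f"pics/{tag}.png",i)
    m=np.zeros_like(g);m[145:235,275:350]=(g[145:235,275:350]<75)*255
    m=cv2.morphologyEx(m,cv2.MORPH_OPEN,np.ones((9,9),np.uint8))
    n,l,st,ce=cv2.connectedComponentsWithStats(m)
    k=1+np.argmax(st[1:,4]);uv=ce[k]
    y=np.radians(s["orientation"][2]);ex=np.array([np.cos(y),np.sin(y)]);ey=np.array([-ex[1],ex[0]])
    P=onz(c,uv,s["ee_pos"][2]+.0274)[:2];d=P-s["ee_pos"][:2]
    A=np.array([.5844,.1937])-P
    print("pivot px",uv,st[k],"in tool",d@ex*1e3,d@ey*1e3,"axis from pivot",A@ex*1e3,A@ey*1e3)
if __name__=="__main__": pivot(sys.argv[1] if len(sys.argv)>1 else None)
E
python3 pv.py
```

```text
pivot px [312.58847366 187.3809095 ] [ 287  161   52   53 2221] in tool 50.62079551956428 -0.09865600899718739 axis from pivot 45.15445833917966 -0.07947801355154167
```

>>> step_arm:
  commands:
    - {"x":0,"y":0,"z":-0.0012,"rx":0,"ry":0,"rz":0,"fingers":0.34}
    - {"x":-0.001,"y":-0.0003,"z":-0.0012,"rx":0,"ry":0,"rz":0,"fingers":0.32}
    - {"x":-0.002,"y":-0.0007,"z":-0.0012,"rx":0,"ry":0,"rz":0,"fingers":0.3}
    - {"x":-0.003,"y":-0.001,"z":-0.0012,"rx":0,"ry":0,"rz":0,"fingers":0.28}
    - {"x":-0.004,"y":-0.0013,"z":-0.0012,"rx":0,"ry":0,"rz":0,"fingers":0.27}
    - {"x":-0.005,"y":-0.0016,"z":-0.0012,"rx":0,"ry":0,"rz":0,"fingers":0.25}
    - {"x":-0.006,"y":-0.002,"z":-0.0012,"rx":0,"ry":0,"rz":0,"fingers":0.23}
    - {"x":-0.006,"y":-0.002,"z":-0.0012,"rx":0,"ry":0,"rz":0,"fingers":0.23}

```text
t: 17.42
ee_pos: [0.4908, 0.1632, 0.0772]
orientation: [180.0, 0.0, 18.1]
wrist_force: [0.3, -0.1, -0.3]
grip_width: 0.39
```

```bash
python3 f.py; python3 pv.py
```

```text
t 17.775 F [-0.21 -0.01 -0.19] sd [0.47 0.32 0.4 ] M [0.02 0.03 0.02] P mm [490.77 163.2   77.2 ] w 33.540446949501515 yaw [179.99   0.02  18.13]
pivot px [312.4375     189.34939236] [ 287  161   52   56 2304] in tool 49.9360609646233 -0.05485055494103566 axis from pivot 48.47673144846654 -0.10933945920555684
```

>>> step_arm:
  commands:
    - {"x":-0.0015,"y":-0.0005,"z":-0.001,"rx":0,"ry":0,"rz":0,"fingers":0.22}
    - {"x":-0.003,"y":-0.001,"z":-0.001,"rx":0,"ry":0,"rz":0,"fingers":0.2}
    - {"x":-0.0045,"y":-0.0015,"z":-0.001,"rx":0,"ry":0,"rz":0,"fingers":0.18}
    - {"x":-0.006,"y":-0.002,"z":-0.001,"rx":0,"ry":0,"rz":0,"fingers":0.15}
    - {"x":-0.0075,"y":-0.0024,"z":-0.001,"rx":0,"ry":0,"rz":0,"fingers":0.13}
    - {"x":-0.009,"y":-0.0029,"z":-0.001,"rx":0,"ry":0,"rz":0,"fingers":0.11}
    - {"x":-0.0105,"y":-0.0034,"z":-0.001,"rx":0,"ry":0,"rz":0,"fingers":0.09}
    - {"x":-0.0105,"y":-0.0034,"z":-0.001,"rx":0,"ry":0,"rz":0,"fingers":0.09}

```text
t: 18.88
ee_pos: [0.4866, 0.1618, 0.0768]
orientation: [180.0, 0.0, 18.1]
wrist_force: [0.2, -0.5, -0.8]
grip_width: 0.459
```

```bash
python3 f.py; python3 pv.py w6
```

```text
t 19.225 F [ 0.03 -0.06 -0.85] sd [0.34 0.53 0.52] M [0.   0.03 0.01] P mm [486.62 161.84  76.83] w 39.83045705121177 yaw [179.99   0.01  18.12]
pivot px [312.54052883 192.50585176] [ 287  164   52   56 2307] in tool 48.903178104381276 -0.048825340695090015 axis from pivot 53.875793443552524 -0.07148681725876216
```

```bash
python3 - <<'E'
from h import *
i=cv2.imread("pics/w6.png");cv2.imwrite("pics/w6c.png",crop(i,160,0,310,230,2.5))
E
```

```text
(no output)
```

View pics/w6c.png

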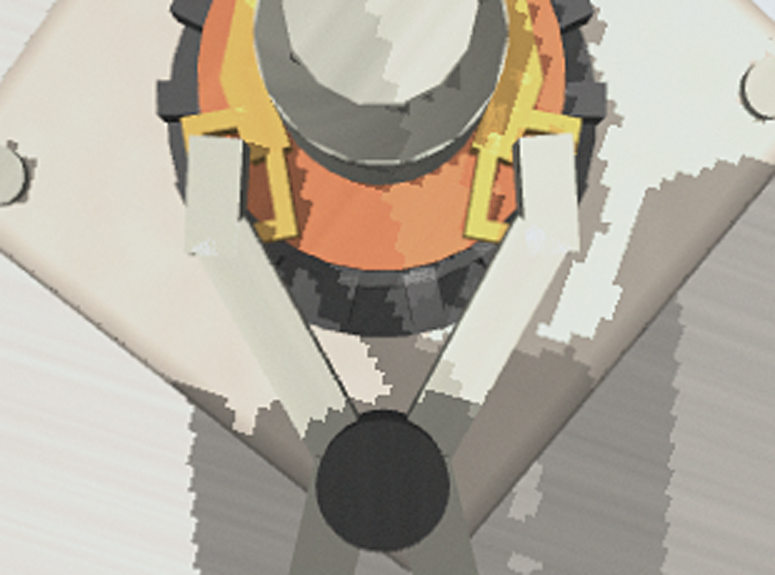

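The ring's arms are tucked against the shaft under the land, and the pins sit at the front of the eyes. I continue letting out.

>>> step_arm:
  commands:
    - {"x":-0.0014,"y":-0.0005,"z":0,"rx":0,"ry":0,"rz":0,"fingers":0.07}
    - {"x":-0.0028,"y":-0.0009,"z":0,"rx":0,"ry":0,"rz":0,"fingers":0.05}
    - {"x":-0.0042,"y":-0.0014,"z":0,"rx":0,"ry":0,"rz":0,"fingers":0.03}
    - {"x":-0.0056,"y":-0.0018,"z":0,"rx":0,"ry":0,"rz":0,"fingers":0.01}
    - {"x":-0.007,"y":-0.0023,"z":0,"rx":0,"ry":0,"rz":0,"fingers":-0.01}
    - {"x":-0.0078,"y":-0.0026,"z":0,"rx":0,"ry":0,"rz":0,"fingers":-0.02}
    - {"x":-0.0078,"y":-0.0026,"z":0,"rx":0,"ry":0,"rz":0,"fingers":-0.02}

```text
t: 20.2
ee_pos: [0.4845, 0.1612, 0.0774]
orientation: [-180.0, -0.1, 18.1]
wrist_force: [6.3, 3.2, -0.9]
grip_width: 0.513
```

```bash
python3 f.py; python3 pv.py w7
```

```text
t 20.55 F [ 5.69  2.14 -1.73] sd [0.55 0.64 0.63] M [ 0.43 -1.18 -0.02] P mm [484.51 161.2   77.34] w 44.69532450433869 yaw [-179.99   -0.12   18.12]
pivot px [312.61259292 194.85220813] [ 287  167   52   55 2287] in tool 48.06154122812998 -0.06456180731268374 axis from pivot 57.0101115915594 -0.09151244125607819
```

>>> step_arm:
  commands:
    - {"x":0.001,"y":0.0003,"z":0,"rx":0,"ry":0,"rz":0,"fingers":-0.03}
    - {"x":0.001,"y":0.0003,"z":0,"rx":0,"ry":0,"rz":0,"fingers":-0.045}
    - {"x":0.001,"y":0.0003,"z":0,"rx":0,"ry":0,"rz":0,"fingers":-0.06}
    - {"x":0.001,"y":0.0003,"z":0,"rx":0,"ry":0,"rz":0,"fingers":-0.06}

```text
t: 21.15
ee_pos: [0.4841, 0.161, 0.0769]
orientation: [180.0, -0.0, 18.1]
wrist_force: [4.4, 1.7, -0.9]
grip_width: 0.535
```

```bash
python3 f.py; python3 pv.py w8
```

```text
t 21.5 F [ 4.68  1.81 -1.07] sd [0.5  0.49 0.39] M [ 0.39 -1.02  0.01] P mm [484.11 161.02  76.94] w 46.45658752351946 yaw [180.    -0.01  18.12]
pivot px [312.5978308  196.19913232] [ 287  168   52   56 2305] in tool 47.64238608702195 -0.0841664076572161 axis from pivot 57.82681097800314 -0.06316221112044276
```

>>> step_arm:
  commands:
    - {"x":0,"y":0,"z":0,"rx":0,"ry":0,"rz":0,"fingers":-0.075}
    - {"x":0,"y":0,"z":0,"rx":0,"ry":0,"rz":0,"fingers":-0.09}
    - {"x":0,"y":0,"z":0,"rx":0,"ry":0,"rz":0,"fingers":-0.105}
    - {"x":0,"y":0,"z":0,"rx":0,"ry":0,"rz":0,"fingers":-0.105}

```text
t: 22.1
ee_pos: [0.4838, 0.1609, 0.0768]
orientation: [180.0, 0.0, 18.1]
wrist_force: [3.4, 1.9, -0.8]
grip_width: 0.557
```

```bash
python3 f.py; python3 pv.py w9; python3 - <<'E'
from h import *
i=cv2.imread("pics/w9.png");cv2.imwrite("pics/w9c.png",crop(i,160,0,310,230,2.5))
E
```

```text
t 22.45 F [ 2.92  1.33 -1.01] sd [0.58 0.44 0.48] M [ 0.26 -0.61  0.03] P mm [483.84 160.92  76.81] w 48.271747205747516 yaw [179.99   0.02  18.12]
pivot px [312.555026   197.52079723] [ 287  169   52   56 2308] in tool 47.22905573852073 -0.06824255861496267 axis from pivot 58.507321651578145 -0.059430054633983834
```

```bash
python3 - <<'E'
from h import *
s=ctrl.read_state();c=cam("wrist")
for n,r in(("w2",(40,110)),("w3",(40,110)),("w6",(30,100)),("w8",(10,100)),("w9",(10,100))):
    i=cv2.imread(f"pics/{n}.png");h=cv2.cvtColor(i,cv2.COLOR_BGR2HSV)
    m=((h[...,0]>18)&(h[...,0]<32)&(h[...,1]>110)&(h[...,2]>90)).astype(np.uint8)
    m=cv2.morphologyEx(m,cv2.MORPH_OPEN,np.ones((2,2)))
    m[:,:200]=0;m[:,430:]=0
    out=[]
    for v in range(r[0],r[1],10):
        u=np.where(m[v])[0]
        out.append((v,u.min(),u.max(),u[u<313].max() if (u<313).any() else 0,u[u>313].min() if (u>313).any() else 0) if len(u) else (v,))
    v=np.where(m[:130].any(1))[0]; print(n,v.min(),v.max(),out)
E
```

```text
w2 0 100 [(40, np.int64(262), np.int64(364), np.int64(277), np.int64(352)), (50, np.int64(264), np.int64(361), np.int64(274), np.int64(344)), (60, np.int64(247), np.int64(378), np.int64(286), np.int64(339)), (70, np.int64(250), np.int64(375), np.int64(286), np.int64(338)), (80, np.int64(254), np.int64(371), np.int64(290), np.int64(335)), (90, np.int64(288), np.int64(336), np.int64(293), np.int64(332)), (100, np.int64(279), np.int64(346), np.int64(282), np.int64(342))]
w3 0 103 [(40, np.int64(245), np.int64(381), np.int64(262), np.int64(364)), (50, np.int64(246), np.int64(378), np.int64(264), np.int64(364)), (60, np.int64(249), np.int64(376), np.int64(266), np.int64(360)), (70, np.int64(252), np.int64(374), np.int64(265), np.int64(362)), (80, np.int64(259), np.int64(367), np.int64(265), np.int64(361)), (90, np.int64(259), np.int64(366), np.int64(266), np.int64(361)), (100, np.int64(260), np.int64(366), np.int64(266), np.int64(360))]
w6 0 97 [(30, np.int64(250), np.int64(377), np.int64(263), np.int64(364)), (40, np.int64(252), np.int64(375), np.int64(268), np.int64(358)), (50, np.int64
[... 822 characters left out ...]
 np.int64(286), np.int64(340)), (90, np.int64(268), np.int64(358), np.int64(288), np.int64(338))]
w9 0 96 [(10, np.int64(257), np.int64(369), np.int64(261), np.int64(364)), (20, np.int64(256), np.int64(370), np.int64(264), np.int64(362)), (30, np.int64(255), np.int64(372), np.int64(268), np.int64(358)), (40, np.int64(259), np.int64(368), np.int64(271), np.int64(353)), (50, np.int64(241), np.int64(385), np.int64(280), np.int64(349)), (60, np.int64(244), np.int64(383), np.int64(282), np.int64(344)), (70, np.int64(278), np.int64(348), np.int64(285), np.int64(341)), (80, np.int64(281), np.int64(345), np.int64(287), np.int64(338)), (90, np.int64(269), np.int64(357), np.int64(290), np.int64(336))]
```

>>> step_arm:
  commands:
    - {"x":0,"y":0,"z":0,"rx":0,"ry":0,"rz":0,"fingers":-0.115}
    - {"x":0,"y":0,"z":0,"rx":0,"ry":0,"rz":0,"fingers":-0.125}
    - {"x":0,"y":0,"z":0,"rx":0,"ry":0,"rz":0,"fingers":-0.135}
    - {"x":0,"y":0,"z":0,"rx":0,"ry":0,"rz":0,"fingers":-0.14}
    - {"x":0,"y":0,"z":0,"rx":0,"ry":0,"rz":0,"fingers":-0.14}

```text
t: 23.18
ee_pos: [0.4838, 0.1609, 0.0768]
orientation: [180.0, 0.0, 18.1]
wrist_force: [1.1, -0.1, -0.5]
grip_width: 0.572
```

```bash
cat > lug.py <<'E'
import sys
from h import *
i=cv2.imread(f"pics/{sys.argv[1]}.png");h=cv2.cvtColor(i,cv2.COLOR_BGR2HSV)
m=((h[...,0]>18)&(h[...,0]<32)&(h[...,1]>110)&(h[...,2]>90)).astype(np.uint8)
m=cv2.morphologyEx(m,cv2.MORPH_OPEN,np.ones((2,2)));m[:,:200]=0;m[:,430:]=0;m[130:]=0
v,u=np.where(m);a=u[(v>42)&(v<75)];print("lug span",a.min(),a.max(),a.max()-a.min(),"rear row",v.max())
E
python3 f.py; python3 pv.py w10; python3 lug.py w9; python3 lug.py w10
```

```text
t 23.525 F [ 0.46  0.13 -0.87] sd [0.49 0.3  0.43] M [ 0.09 -0.08  0.03] P mm [483.85 160.91  76.82] w 50.29840847960384 yaw [179.99   0.02  18.12]
pivot px [312.58680556 198.61848958] [ 287  170   52   56 2304] in tool 46.873757095555135 -0.0803991265261642 axis from pivot 58.860500298661876 -0.044479818418014856
lug span 240 385 145 rear row 96
lug span 242 384 142 rear row 96
```

>>> step_arm:
  commands:
    - {"x":-0.001,"y":-0.0003,"z":0,"rx":0,"ry":0,"rz":0,"fingers":-0.15}
    - {"x":-0.002,"y":-0.0007,"z":0,"rx":0,"ry":0,"rz":0,"fingers":-0.155}
    - {"x":-0.003,"y":-0.001,"z":0,"rx":0,"ry":0,"rz":0,"fingers":-0.155}
    - {"x":-0.003,"y":-0.001,"z":0,"rx":0,"ry":0,"rz":0,"fingers":-0.155}

```text
t: 24.12
ee_pos: [0.4834, 0.1608, 0.0772]
orientation: [180.0, -0.1, 18.1]
wrist_force: [4.4, 1.5, -2.4]
grip_width: 0.582
```

```bash
python3 f.py; python3 pv.py w11; python3 lug.py w11; python3 - <<'E'
from h import *
a=cv2.imread("pics/w2.png");b=cv2.imread("pics/w11.png")
cv2.imwrite("pics/cmp.png",np.vstack([crop(a,200,0,230,130,2.2),crop(b,200,0,230,130,2.2)]))
E
```

```text
t 24.475 F [ 4.94  1.68 -1.66] sd [0.36 0.25 0.58] M [ 0.4  -1.05  0.03] P mm [483.35 160.76  77.15] w 50.42193989250069 yaw [180.    -0.07  18.12]
pivot px [312.61971217 198.64108155] [ 287  170   52   56 2293] in tool 46.798078171420784 -0.09594903827443833 axis from pivot 59.48649693680883 -0.04092012548307517
lug span 243 383 140 rear row 95
```

View pics/cmp.png

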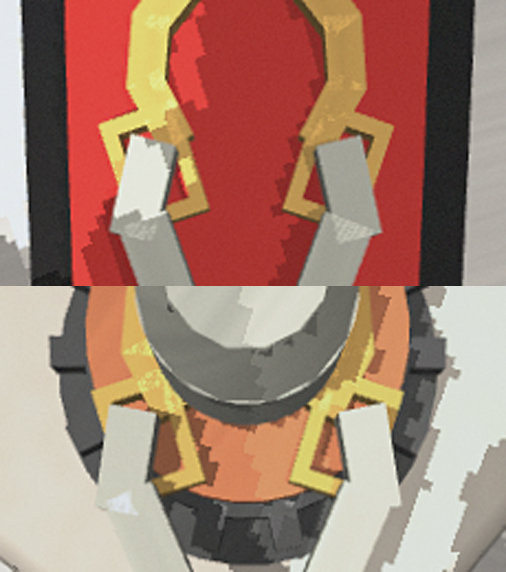

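In the comparison, the jaw tips are still 230 px apart in the crop, against 198 px at rest. The pliers aren't fully let out, because the pads bear on the wider, splayed part of the handles. I undo the pull and open further.

>>> step_arm:
  commands:
    - {"x":0.003,"y":0.001,"z":0,"rx":0,"ry":0,"rz":0,"fingers":-0.155}
    - {"x":0.003,"y":0.001,"z":0,"rx":0,"ry":0,"rz":0,"fingers":-0.165}
    - {"x":0.003,"y":0.001,"z":0,"rx":0,"ry":0,"rz":0,"fingers":-0.175}
    - {"x":0.003,"y":0.001,"z":0,"rx":0,"ry":0,"rz":0,"fingers":-0.185}
    - {"x":0.003,"y":0.001,"z":0,"rx":0,"ry":0,"rz":0,"fingers":-0.185}

```text
t: 25.2
ee_pos: [0.4837, 0.1608, 0.0767]
orientation: [180.0, 0.0, 18.1]
wrist_force: [-0.1, 0.1, -0.5]
grip_width: 0.594
```

```bash
cat >> lug.py <<'E'
# bright low-saturation jaw tips: horizontal centres of both tips
g=((h[...,1]<60)&(h[...,2]>100)).astype(np.uint8)
E
python3 f.py; python3 pv.py w12; python3 lug.py w12
```

```text
t 25.55 F [-0.22  0.08 -0.88] sd [0.53 0.42 0.7 ] M [-0.02  0.09 -0.  ] P mm [483.83 160.87  76.8 ] w 51.70742980520295 yaw [179.99   0.01  18.12]
pivot px [312.8673293  200.04537597] [ 287  171   53   57 2314] in tool 46.372289417282886 -0.17590336519513508 axis from pivot 59.27447643399254 0.06851921407474788
lug span 244 383 139 rear row 96
```

>>> step_arm:
  commands:
    - {"x":0,"y":0,"z":0,"rx":0,"ry":0,"rz":0,"fingers":-0.195}
    - {"x":0,"y":0,"z":0,"rx":0,"ry":0,"rz":0,"fingers":-0.205}
    - {"x":0,"y":0,"z":0,"rx":0,"ry":0,"rz":0,"fingers":-0.205}

```text
t: 26.02
ee_pos: [0.4841, 0.1611, 0.077]
orientation: [180.0, -0.0, 18.1]
wrist_force: [1.0, 1.4, -1.1]
grip_width: 0.606
```

```bash
cat >> lug.py <<'E'
for v in (74,80,86):
    o=[]
    for lo,hi in((225,313),(313,400)):
        x=np.where(g[v,lo:hi])[0]+lo
        r=np.split(x,np.where(np.diff(x)>2)[0]+1); r=[(int(q[0]),int(q[-1])) for q in r if len(q)>8]; o.append(r)
    print(v,o)
E
python3 f.py; python3 pv.py w13; for w in w2 w11 w12 w13; do python3 lug.py $w; done
```

```text
t 26.375 F [ 0.24  0.33 -0.73] sd [0.4  0.51 0.6 ] M [ 0.04 -0.02  0.01] P mm [484.08 161.02  76.93] w 52.522189750949266 yaw [180.    -0.01  18.12]
pivot px [312.69093287 200.5353095 ] [ 287  172   52   56 2294] in tool 46.211438938365966 -0.11856749624892098 axis from pivot 59.343450289779376 -0.023756168131937767
lug span 246 378 132 rear row 100
74 [[(257, 277)], [(345, 366)]]
80 [[(255, 276)], [(347, 367)]]
86 [[(254, 275)], [(348, 368)]]
lug span 243 383 140 rear row 95
74 [[(225, 235), (246, 268)], [(356, 378), (387, 399)]]
80 [[(225, 237), (245, 267)], [(357, 379), (388, 399)]]
86 [[(225, 241), (245, 266)], [(358, 380), (384, 399)]]
lug span 244 383 139 rear row 96
74 [[(225, 234), (248, 269)], [(355, 377), (391, 399)]]
80 [[(225, 236), (247, 268)], [(356, 378), (389, 399)]]
86 [[(225, 240), (246, 267)], [(357, 379), (385, 399)]]
lug span 244 382 138 rear row 96
74 [[(225, 234), (249, 270)], [(354, 376), (391, 399)]]
80 [[(225, 236), (248, 269)], [(355, 377), (389, 399)]]
86 [[(225, 240), (247, 268)], [(356, 378), (385, 399)]]
```

>>> step_arm:
  commands:
    - {"x":0,"y":0,"z":0,"rx":0,"ry":0,"rz":0,"fingers":-0.215}
    - {"x":0,"y":0,"z":0,"rx":0,"ry":0,"rz":0,"fingers":-0.225}
    - {"x":0,"y":0,"z":0,"rx":0,"ry":0,"rz":0,"fingers":-0.235}
    - {"x":0,"y":0,"z":0,"rx":0,"ry":0,"rz":0,"fingers":-0.24}
    - {"x":0,"y":0,"z":0,"rx":0,"ry":0,"rz":0,"fingers":-0.24}

```text
t: 27.1
ee_pos: [0.484, 0.161, 0.0769]
orientation: [180.0, -0.0, 18.1]
wrist_force: [0.0, 0.4, -1.4]
grip_width: 0.622
```

```bash
python3 f.py; python3 pv.py w14; for w in w14; do python3 lug.py $w; done
```

```text
t 27.45 F [-0.   -0.08 -1.05] sd [0.36 0.46 0.5 ] M [ 0.04 -0.01 -0.01] P mm [484.02 160.98  76.89] w 54.478387110889784 yaw [180.    -0.    18.12]
pivot px [312.83695652 201.73173913] [ 287  173   53   56 2300] in tool 45.80507074278296 -0.17869871329142584 axis from pivot 59.7847203598511 0.03179466305296666
lug span 244 382 138 rear row 96
74 [[(225, 233), (251, 272)], [(352, 374), (391, 399)]]
80 [[(225, 236), (250, 271)], [(353, 375), (389, 399)]]
86 [[(225, 240), (248, 270)], [(354, 376), (385, 399)]]
```

>>> step_arm:
  commands:
    - {"x":0,"y":0,"z":0,"rx":0,"ry":0,"rz":0,"fingers":-0.25}
    - {"x":0,"y":0,"z":0,"rx":0,"ry":0,"rz":0,"fingers":-0.26}
    - {"x":0,"y":0,"z":0,"rx":0,"ry":0,"rz":0,"fingers":-0.265}
    - {"x":-0.0015,"y":-0.0005,"z":0,"rx":0,"ry":0,"rz":0,"fingers":-0.265}
    - {"x":-0.0015,"y":-0.0005,"z":0,"rx":0,"ry":0,"rz":0,"fingers":-0.265}

```text
t: 28.18
ee_pos: [0.4834, 0.1608, 0.0769]
orientation: [180.0, -0.0, 18.1]
wrist_force: [-0.5, 0.1, -1.1]
grip_width: 0.636
```

```bash
python3 f.py; python3 pv.py w15; for w in w15; do python3 lug.py $w; done
```

```text
Traceback (most recent call last):
  File "f.py", line 5, in <module>
    s=ctrl.read_state();F.append(s["wrist_force"]);M.append(s["wrist_torque"]);P.append(s["ee_pos"]);i=optics.read_camera("wrist")
                                                                                                       ~~~~~~~~~~~~~~~~~~^^^^^^^^^
ValueError: 200 camera calls are used up
Traceback (most recent call last):
  File "pv.py", line 15, in <module>
    if __name__=="__main__": pivot(sys.argv[1] if len(sys.argv)>1 else None)
                             ~~~~~^^^^^^^^^^^^^^^^^^^^^^^^^^^^^^^^^^^^^^^^^^
  File "pv.py", line 4, in pivot
    s=ctrl.read_state();c=cam("wrist");i=optics.read_camera("wrist")[:,:,::-1]
                                         ~~~~~~~~~~~~~~~~~~^^^^^^^^^
ValueError: 200 camera calls are used up
[ WARN:0@0.426] global loadsave.cpp:275 findDecoder imread_('pics/w15.png'): can't open/read file: check file path/integrity
Traceback (most recent call last):
  File "lug.py", line 3, in <module>
    i=cv2.imread(f"pics/{sys.argv[1]}.png");h=cv2.cvtColor(i,cv2.COLOR_BGR2HSV)
                                              ~~~~~~~~~~~~^^^^^^^^^^^^^^^^^^^^^
cv2.error: OpenCV(4.12.0) /io/opencv/modules/imgproc/src/color.cpp:199: error: (-215:Assertion failed) !_src.empty() in function 'cvtColor'
```

The camera calls are used up, so I continue on force alone. Lifting gently.

>>> step_arm:
  commands:
    - {"x":0,"y":0,"z":0.0025,"rx":0,"ry":0,"rz":0,"fingers":-0.265}
    - {"x":0,"y":0,"z":0.005,"rx":0,"ry":0,"rz":0,"fingers":-0.265}
    - {"x":0,"y":0,"z":0.0075,"rx":0,"ry":0,"rz":0,"fingers":-0.265}
    - {"x":0,"y":0,"z":0.0075,"rx":0,"ry":0,"rz":0,"fingers":-0.265}

```text
t: 28.88
ee_pos: [0.4834, 0.1608, 0.08]
orientation: [180.0, -0.0, 18.1]
wrist_force: [0.4, -0.2, -0.8]
grip_width: 0.632
```

>>> step_arm:
  commands:
    - {"x":0,"y":0,"z":0,"rx":0,"ry":0,"rz":0,"fingers":-0.265}

```text
t: 29.0
ee_pos: [0.4834, 0.1608, 0.0799]
orientation: [180.0, 0.0, 18.1]
wrist_force: [1.2, 0.4, -1.2]
grip_width: 0.631
```

>>> step_arm:
  commands:
    - {"x":0,"y":0,"z":0,"rx":0,"ry":0,"rz":0,"fingers":-0.265}

```text
t: 29.12
ee_pos: [0.4834, 0.1607, 0.0799]
orientation: [180.0, 0.0, 18.1]
wrist_force: [0.3, -0.1, 0.1]
grip_width: 0.634
```

>>> step_arm:
  commands:
    - {"x":0,"y":0,"z":0.005,"rx":0,"ry":0,"rz":0,"fingers":-0.265}
    - {"x":0,"y":0,"z":0.01,"rx":0,"ry":0,"rz":0,"fingers":-0.265}
    - {"x":0,"y":0,"z":0.015,"rx":0,"ry":0,"rz":0,"fingers":-0.265}
    - {"x":0,"y":0,"z":0.015,"rx":0,"ry":0,"rz":0,"fingers":-0.265}

```text
t: 29.62
ee_pos: [0.4835, 0.1608, 0.0861]
orientation: [180.0, -0.0, 18.1]
wrist_force: [-0.7, -0.5, -2.0]
grip_width: 0.641
```

>>> step_arm:
  commands:
    - {"x":0,"y":0,"z":0,"rx":0,"ry":0,"rz":0,"fingers":-0.265}

```text
t: 29.75
ee_pos: [0.4834, 0.1607, 0.0859]
orientation: [180.0, 0.0, 18.1]
wrist_force: [0.9, -0.3, -1.7]
grip_width: 0.636
```

>>> step_arm:
  commands:
    - {"x":0,"y":0,"z":0,"rx":0,"ry":0,"rz":0,"fingers":-0.265}

```text
t: 29.88
ee_pos: [0.4834, 0.1607, 0.0858]
orientation: [180.0, 0.0, 18.1]
wrist_force: [-0.1, -0.8, -1.8]
grip_width: 0.636
```

```bash
python3 - <<'E'
from h import *
for k in range(5):
    s=ctrl.read_state()
    print(s["t"],s["wrist_force"],s["wrist_torque"])
E
```

```text
29.875 [-0.09563748 -0.77108235 -1.75035462] [-0.04081928 -0.004202    0.01884824]
29.875 [-0.09563748 -0.77108235 -1.75035462] [-0.04081928 -0.004202    0.01884824]
29.875 [-0.09563748 -0.77108235 -1.75035462] [-0.04081928 -0.004202    0.01884824]
29.875 [-0.09563748 -0.77108235 -1.75035462] [-0.04081928 -0.004202    0.01884824]
29.875 [-0.09563748 -0.77108235 -1.75035462] [-0.04081928 -0.004202    0.01884824]
```

>>> step_arm:
  commands:
    - {"x":0,"y":0,"z":0.005,"rx":0,"ry":0,"rz":0,"fingers":-0.265}
    - {"x":0,"y":0,"z":0.01,"rx":0,"ry":0,"rz":0,"fingers":-0.265}
    - {"x":0,"y":0,"z":0.015,"rx":0,"ry":0,"rz":0,"fingers":-0.265}
    - {"x":0,"y":0,"z":0.02,"rx":0,"ry":0,"rz":0,"fingers":-0.265}

```text
t: 30.38
ee_pos: [0.4835, 0.1608, 0.0941]
orientation: [180.0, -0.0, 18.1]
wrist_force: [1.0, -0.5, -1.1]
grip_width: 0.632
```

>>> step_arm:
  commands:
    - {"x":0,"y":0,"z":0,"rx":0,"ry":0,"rz":0,"fingers":-0.265}

```text
t: 30.5
ee_pos: [0.4835, 0.1608, 0.0941]
orientation: [180.0, -0.0, 18.1]
wrist_force: [0.3, -0.5, -1.5]
grip_width: 0.637
```

>>> step_arm:
  commands:
    - {"x":0,"y":0,"z":0.03,"rx":0,"ry":0,"rz":0,"fingers":-0.265}
    - {"x":0,"y":0,"z":0.07,"rx":0,"ry":0,"rz":0,"fingers":-0.265}
    - {"x":0,"y":0,"z":0.11,"rx":0,"ry":0,"rz":0,"fingers":-0.265}
    - {"x":0,"y":0,"z":0.14,"rx":0,"ry":0,"rz":0,"fingers":-0.265}
    - {"x":0,"y":0,"z":0.15,"rx":0,"ry":0,"rz":0,"fingers":-0.2}
    - {"x":0,"y":0,"z":0.15,"rx":0,"ry":0,"rz":0,"fingers":-0.1}
    - {"x":0,"y":0,"z":0.15,"rx":0,"ry":0,"rz":0,"fingers":0}
    - {"x":0,"y":0,"z":0.15,"rx":0,"ry":0,"rz":0,"fingers":0.1}
    - {"x":0,"y":0,"z":0.15,"rx":0,"ry":0,"rz":0,"fingers":0.1}

```text
t: 31.62
ee_pos: [0.4833, 0.1608, 0.1536]
orientation: [-180.0, 0.0, 18.1]
wrist_force: [-0.8, 0.2, -1.4]
grip_width: 0.459
```

>>> step_arm:
  commands:
    - {"x":0,"y":-0.04,"z":0,"rx":0,"ry":0,"rz":-0.005,"fingers":0.1}
    - {"x":0,"y":-0.11,"z":0,"rx":0,"ry":0,"rz":-0.013,"fingers":0.1}
    - {"x":0.005,"y":-0.2,"z":0,"rx":0,"ry":0,"rz":-0.025,"fingers":0.1}
    - {"x":0.01,"y":-0.3,"z":0,"rx":0,"ry":0,"rz":-0.038,"fingers":0.1}
    - {"x":0.015,"y":-0.4,"z":0,"rx":0,"ry":0,"rz":-0.05,"fingers":0.1}
    - {"x":0.02,"y":-0.5,"z":0,"rx":0,"ry":0,"rz":-0.062,"fingers":0.1}
    - {"x":0.025,"y":-0.6,"z":0,"rx":0,"ry":0,"rz":-0.075,"fingers":0.1}
    - {"x":0.03,"y":-0.69,"z":0,"rx":0,"ry":0,"rz":-0.086,"fingers":0.1}
    - {"x":0.0305,"y":-0.77,"z":0,"rx":0,"ry":0,"rz":-0.094,"fingers":0.1}
    - {"x":0.0305,"y":-0.82,"z":0,"rx":0,"ry":0,"rz":-0.098,"fingers":0.1}
    - {"x":0.0305,"y":-0.8345,"z":0,"rx":0,"ry":0,"rz":-0.098,"fingers":0.1}
    - {"x":0.0305,"y":-0.8345,"z":0,"rx":0,"ry":0,"rz":-0.098,"fingers":0.1}
    - {"x":0.0305,"y":-0.8345,"z":0,"rx":0,"ry":0,"rz":-0.098,"fingers":0.1}

```text
t: 33.25
ee_pos: [0.4959, -0.1717, 0.1539]
orientation: [-180.0, 0.0, -17.0]
wrist_force: [-0.3, 0.0, -1.2]
grip_width: 0.455
```

>>> step_arm:
  commands:
    - {"x":0,"y":-0.002,"z":-0.06,"rx":0,"ry":0,"rz":0,"fingers":0.1}
    - {"x":0,"y":-0.002,"z":-0.13,"rx":0,"ry":0,"rz":0,"fingers":0.1}
    - {"x":0,"y":-0.002,"z":-0.2,"rx":0,"ry":0,"rz":0,"fingers":0.1}
    - {"x":0,"y":-0.002,"z":-0.25,"rx":0,"ry":0,"rz":0,"fingers":0.1}
    - {"x":0,"y":-0.002,"z":-0.27,"rx":0,"ry":0,"rz":0,"fingers":0.1}
    - {"x":0,"y":-0.002,"z":-0.28,"rx":0,"ry":0,"rz":0,"fingers":0.1}
    - {"x":0,"y":-0.002,"z":-0.29,"rx":0,"ry":0,"rz":0,"fingers":0.1}
    - {"x":0,"y":-0.002,"z":-0.29,"rx":0,"ry":0,"rz":0,"fingers":0.1}

```text
t: 34.25
ee_pos: [0.4958, -0.1739, 0.0382]
orientation: [180.0, -0.0, -17.2]
wrist_force: [-0.3, 0.4, -1.0]
grip_width: 0.455
```

>>> step_arm:
  commands:
    - {"x":0,"y":0,"z":-0.0025,"rx":0,"ry":0,"rz":0,"fingers":0.1}
    - {"x":0,"y":0,"z":-0.0025,"rx":0,"ry":0,"rz":0,"fingers":0.1}

```text
t: 34.5
ee_pos: [0.4958, -0.1739, 0.0371]
orientation: [180.0, -0.0, -17.2]
wrist_force: [-0.9, -0.2, -1.3]
grip_width: 0.455
```

>>> step_arm:
  commands:
    - {"x":0,"y":0,"z":-0.0025,"rx":0,"ry":0,"rz":0,"fingers":0.1}
    - {"x":0,"y":0,"z":-0.0025,"rx":0,"ry":0,"rz":0,"fingers":0.1}

```text
t: 34.75
ee_pos: [0.4957, -0.1739, 0.0359]
orientation: [180.0, -0.0, -17.2]
wrist_force: [0.9, 0.1, -2.3]
grip_width: 0.454
```

>>> step_arm:
  commands:
    - {"x":0,"y":0,"z":-0.0025,"rx":0,"ry":0,"rz":0,"fingers":0.1}
    - {"x":0,"y":0,"z":-0.0025,"rx":0,"ry":0,"rz":0,"fingers":0.1}

```text
t: 35.0
ee_pos: [0.4957, -0.1738, 0.0349]
orientation: [180.0, -0.0, -17.2]
wrist_force: [1.2, -0.3, -1.2]
grip_width: 0.45
```

>>> step_arm:
  commands:
    - {"x":0,"y":0,"z":-0.0025,"rx":0,"ry":0,"rz":0,"fingers":0.1}
    - {"x":0,"y":0,"z":-0.0025,"rx":0,"ry":0,"rz":0,"fingers":0.1}

```text
t: 35.25
ee_pos: [0.4957, -0.1739, 0.0345]
orientation: [180.0, -0.0, -17.2]
wrist_force: [-4.3, 1.5, 7.2]
grip_width: 0.454
```

>>> step_arm:
  commands:
    - {"x":0,"y":0,"z":-0.0025,"rx":0,"ry":0,"rz":0,"fingers":0.1}
    - {"x":0,"y":0,"z":-0.0025,"rx":0,"ry":0,"rz":0,"fingers":0.1}

```text
t: 35.5
ee_pos: [0.4961, -0.174, 0.034]
orientation: [180.0, -0.1, -17.2]
wrist_force: [-3.5, 1.7, 11.8]
grip_width: 0.453
```

>>> step_arm:
  commands:
    - {"x":0,"y":0,"z":-0.0025,"rx":0,"ry":0,"rz":0,"fingers":0.1}
    - {"x":0,"y":0,"z":-0.0025,"rx":0,"ry":0,"rz":0,"fingers":0.1}

```text
t: 35.75
ee_pos: [0.4965, -0.1741, 0.0332]
orientation: [180.0, -0.1, -17.2]
wrist_force: [-2.0, 1.0, 10.6]
grip_width: 0.449
```

Contact with the stand came at the expected height (TCP 34.5 mm). I ease up 1 mm, let out, open fully and withdraw.

>>> step_arm:
  commands:
    - {"x":0,"y":0,"z":0.004,"rx":0,"ry":0,"rz":0,"fingers":0.1}
    - {"x":0,"y":0,"z":0.004,"rx":0,"ry":0,"rz":0,"fingers":0.03}
    - {"x":0,"y":0,"z":0.004,"rx":0,"ry":0,"rz":0,"fingers":-0.05}
    - {"x":0,"y":0,"z":0.004,"rx":0,"ry":0,"rz":0,"fingers":-0.12}
    - {"x":0,"y":0,"z":0.004,"rx":0,"ry":0,"rz":0,"fingers":-0.2}
    - {"x":0,"y":0,"z":0.004,"rx":0,"ry":0,"rz":0,"fingers":-0.26}
    - {"x":0,"y":0,"z":0.004,"rx":0,"ry":0,"rz":0,"fingers":-0.32}
    - {"x":0,"y":0,"z":0.004,"rx":0,"ry":0,"rz":0,"fingers":-0.4}
    - {"x":0,"y":0,"z":0.004,"rx":0,"ry":0,"rz":0,"fingers":-0.7}
    - {"x":0,"y":0,"z":0.004,"rx":0,"ry":0,"rz":0,"fingers":-1}
    - {"x":0,"y":0,"z":0.004,"rx":0,"ry":0,"rz":0,"fingers":-1}
    - {"x":0,"y":0,"z":0.004,"rx":0,"ry":0,"rz":0,"fingers":-1}

```text
t: 37.25
ee_pos: [0.4956, -0.1738, 0.0335]
orientation: [180.0, 0.0, -17.2]
wrist_force: [-0.6, 0.9, -0.5]
grip_width: 0.982
```

>>> step_arm:
  commands:
    - {"x":0,"y":0,"z":0.02,"rx":0,"ry":0,"rz":0,"fingers":-1}
    - {"x":0,"y":0,"z":0.05,"rx":0,"ry":0,"rz":0,"fingers":-1}
    - {"x":0,"y":0,"z":0.1,"rx":0,"ry":0,"rz":0,"fingers":-1}
    - {"x":0,"y":0,"z":0.2,"rx":0,"ry":0,"rz":0,"fingers":-1}
    - {"x":0,"y":0,"z":0.3,"rx":0,"ry":0,"rz":0,"fingers":-1}
    - {"x":0,"y":0,"z":0.35,"rx":0,"ry":0,"rz":0,"fingers":-1}
    - {"x":0,"y":0,"z":0.35,"rx":0,"ry":0,"rz":0,"fingers":-1}
    - {"x":0,"y":0,"z":0.35,"rx":0,"ry":0,"rz":0,"fingers":-1}

```text
t: 38.25
ee_pos: [0.4952, -0.1737, 0.173]
orientation: [180.0, 0.0, -17.2]
wrist_force: [0.4, 0.2, -0.7]
grip_width: 0.999
```

```bash
python3 - <<'E'
from rig import ctrl
s=ctrl.read_state();print(s["t"],s["ee_pos"],s["wrist_force"],s["grip_width"])
E
```

```text
38.25 [ 0.49519759 -0.17372164  0.17296064] [ 0.41503569  0.22946626 -0.66311291] 0.9993052795455878
```

```bash
python3 -c "
from rig import ctrl
print(ctrl.close_job())"
```

```text
the job is handed in; nothing more can be done
None
```

I squeezed the pliers, lowered the spread ring over the shaft onto the washer and let it close into the groove. Then I put the pliers back on the stand and handed the job in at about 38 s of the 72 s allowed. I could not confirm the end state with pictures, because the 200 camera calls ran out just before I lifted the pliers off. I had used most of them to average force readings.

**Descent:** The ring touched the shaft once, at about 1.4 N upward and 1 N sideways. Moving 1 mm forward cleared it. It landed on the washer about 85 mm up, matching the height I had measured by eye. I read about 2.5 N there, then commanded about 0.9 mm lower while the reading fell to about 1 N. By the springs' figures, the washer stayed well short of flat.

**Closing:** Closing did not go as expected. At a finger opening of just under 51 mm the jaws were still partly spread, because the pads bore on the wider, splayed part of the handles. Pulling back then gave 5–6 N on the ring, so I eased forward and opened to about 55 mm. The last pictures showed the lugs no longer moving as the jaws drew in, with sideways force near zero. The lug span read 138 px, against about 134 px expected for a closed ring, so I take it as closed but did not measure the angle exactly.

**Return:** The pliers lifted off without any snag, and the wrist then read roughly the pliers' weight alone. They touched the stand at the expected height (TCP 34.5 mm), and I placed the pivot to within a few millimetres of its start by dead reckoning. The fingers were fully open and well clear when I handed in.

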